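# Send the taped hexagonal blank over the rocker chute to the scroll saw

### The job

The saw needs the blue-taped hexagonal blank with its taped pattern face upwards. Roll the blank over until the taped face is on top, then set it gently (not dropped) on the level white rocker tray, lengthwise between the lips and far enough past the pivot line towards the trough that, let go, its own weight tips the tray and it slides down the trough to the end stop, taped face still on top, the empty tray swinging back level. Leave the walnut blank, tape roll and tin where they are.

Things in the scene. Friction and masses are not known exactly. Their poses are not given: they have to be found in the camera images.
- blank_center (a point): Centre of the loose beech blank, a hexagonal bar 130 mm long, 60 mm across flats, 69 mm across corners, flats 34.6 mm wide, 0.28 kg; it lies on a flat, centre 30 mm up, at any yaw. x runs along the bar, z is the outward normal of the taped face. The side flats lean 30 degrees: a square grip across two of them needs the tool tilted 30 degrees; swung to 30 the other way it turns the bar one flat.
- blank_tape (a point): Middle of the blank's taped face, 30 mm from its centre: blue tape with a white paper leaf pattern, lapping 18 mm over both neighbouring flats and 15 mm over both ends. At the start this face is two flats (120 degrees) from the top, down to one side; its lap then shows as a blue strip along the lower edge of the upper sloping flat on that side.
- tray_pivot (a point): Point on the rocker tray's white floor, on its centre line at the black line over the pivot, 149 mm above the bench when level. x runs along the tray to the trough, z up out of the floor. Floor from x = -95 to +125 mm, 47 mm wide between lips 3 mm thick, 7 mm high; nothing beside it rises above it; pivot posts stand 32 to 52 mm either side at x = 0, tops 10 mm under the floor. Slippery (0.2).
- tray (a joint): Rocker tray angle: 0 level (its rest, held by a counterweight at the far end from the trough), growing as the trough end goes down, to 0.42 rad fully tipped; damped. It stays level with the blank's middle under 10 mm past the pivot line, tips surely with it 30 to 60 mm past (45 is right), and swings back level by itself once the blank has slid off.
- trough_end (a point): Point on the trough's white floor, centre line, at the face of the end stop (45 mm high). The fixed trough follows on from the tipped tray, slopes down 0.42 rad, is 158 mm long and 53 mm wide between 8 mm lips. x points down the slope, z out of the floor. With the blank home its centre is at x = -65, z = 30 mm here.
- walnut_center (a point): Bystander: centre of a dark walnut hexagonal bar without tape, 110 mm long, 60 mm across flats.
- tape_roll: Bystander: roll of blue tape lying flat, 96 mm across, 25 mm high; origin at its underside.
- wax_tin: Bystander: round brass-coloured tin, 84 mm across, 48 mm high; origin at its underside.
Mind the look-alikes: they are no part of the job. What is meant by the part that bears blank_center is not green, orange or red, and is the smaller of those in its own colour.

How it is judged:
On the way, in this order (a step that is already met when the one before it is completed fails the run):
1. the blank is turned with its taped face on top (angle between blank_center's own z axis and vertical below 0.2 rad), for 0.2 s.
2. the blank, let go on the tray with its taped face on top, tips the tray by its own weight (value of joint tray above 0.2 rad and angle between blank_center's own z axis and vertical below 0.65 rad and x of blank_center in the frame of tray_pivot between 0 and 0.16 m and y of blank_center in the frame of tray_pivot between -0.02 and 0.02 m and z of blank_center in the frame of tray_pivot between 0.02 and 0.045 m and contact force between the fingers and blank below 0.3 N and contact force between the arm and tray below 0.3 N), for 0.05 s.
At the end, for the whole second after the job is handed in: The blank rests on the trough floor, still, within 10 mm of the end stop and 12 mm of the centre line, taped face on top (its normal within 0.6 rad of vertical; the slope is 0.42 rad), and the empty tray is back level (under 0.05 rad) (x of blank_center in the frame of trough_end between -0.075 and -0.055 m and y of blank_center in the frame of trough_end between -0.012 and 0.012 m and z of blank_center in the frame of trough_end between 0.025 and 0.036 m and angle between blank_center's own z axis and vertical below 0.6 rad and value of joint tray below 0.05 rad and linear speed of blank below 0.02 m/s); the robot touches nothing.
It fails at once if the blank is dropped or thrown (moving faster than 0.45 m/s untouched by the gripper while the tray is still level) (linear speed of blank above 0.45 m/s and contact force between the fingers and blank below 0.01 N and value of joint tray below 0.02 rad and x of blank_center in the frame of trough_end below -0.12 m).
It fails at once if a bystander is moved by more than 30 mm (distance of any of walnut_center, tape_roll, wax_tin from where it was at the start of the episode above 0.03 m).
It also fails if it takes over 51 s, if anything falls off the work surface, if the arm or the gripper's body presses on something with over 40 N, if the wrist force passes 120 N, or if a joint passes its speed limit or range.

### The arm

A 7-joint arm with a two-finger parallel gripper is mounted at the origin on the work surface. World frame = base frame: x ahead of the robot, y to its left, z up, the work surface at z = 0. Lengths are in m, angles in rad, forces in N, time in s.
With the tool pointing down it reaches from about 0.425 to 0.875 m from the base axis. Payload 4.7 kg.
Tool frame: the origin (TCP) lies on the centre line of the jaws, within the pads' length; the fingertips stand 19 mm ahead of it and the grasp point (between the pads) is the TCP; x points along the fingers, z is the direction in which the jaws open and shut, and the axes are right-handed (so a half turn about x gives the same grasp; the last joint's range is limited). The gripper opens to 87 mm and grips with 3 to 60 N. Pads are 19 mm wide; open, the fingers measure 117 mm over their backs; the gripper's body (75 mm by 190 mm) begins 51 mm behind the grasp point.
Start: joints at [1.336, 0.321, -0.07, 1.45, 0.023, 1.371, -0.057], TCP at [0.16, -0.63, 0.217] pointing down, gripper open.
Joint ranges: [-2.86, 2.86], [-0.3, 2.09], [-1.38, 1.24], [0.06, 2.45], [-1.56, 4.7], [0.09, 2.05], [-2.69, 2.69]. Speed limits (rad/s): [2.57, 2.57, 3.14, 3.14, 3.14, 3.14, 3.14].

### API

Orientations are given as a rotation vector (axis times angle).
In Python, from bench import get_state, get_image, camera_info, close_job gives the robot as it stands.
- The arm moves only by the tool jog_arm, never from a script. Its argument "targets" is a list of rows, each a list of 7 numbers: the turn, a rotation vector about the tool's x, y, z in degrees, then the shift along the tool's x, y, z in cm, then the finger opening in cm, from 0 to 8.7. In form: [[wx, wy, wz, tx, ty, tz, jaw], ...]. A call has 1 to 10 rows; each row shifts and turns the commanded pose from where the row before left it, along the tool's axes as they then stand; what a row does not reach is not made up. A row lasts 1/8 s, in which the tool goes at most 62.5 mm and 10.7 degrees, less where a joint would pass 70% of its speed; a pose out of reach is approached as far as the arm can. A call is refused whole if a number of a shift passes 6.25 or a number of a turn 10.7, either way. A call with a gripper value outside its range is refused whole. The fingers move at their own pace and stop on an object; "squeeze" is the grip in N (left out, the last holds). Time passes only in rows, so rows that do not move let the fingers close. It gives the time, the measured TCP pose, the force and the opening at its end, in the units of the state.
- get_state(): the state, without advancing time (a new reading comes with each control period).
- get_image(name): name is "scene" or "top" or "wrist"; returns (picture, depth): 400x640x3 uint8, red, green, blue; 400x640 float32, m along the optical axis (not along the pixel's ray), 0 where there is no reading.
- camera_info(name): a dict with "intrinsics" (3x3 intrinsics, pixels), "world_from_camera" (4x4, takes a point from camera to world coordinates); the wrist camera has in their place "mount" (4x4, takes a point from camera to tool coordinates, whose origin is the TCP and whose axes are the tool frame's). Camera axes: x right, y up, looking along -z (the intrinsics and any distortion apply to the point x, -y, -z); pixel columns grow to the right and rows downward; lengths in m; the calibration is good to about 2 mm. A picture is of the moment at which its call begins: read the wrist's pose just before it. camera_info takes no time and is no camera call.
- close_job(): hands the job in, once; it reports no verdict.
The state is a dict: "time": time; "joint_positions": joint angles; "qd": joint speeds; "joint_torque": joint torques, N m; "position": TCP position; "tool_rot": TCP orientation; "ft_force": force on the tool from outside, world axes, zero at the start; "torque": the same for the moment, N m; "grip_width": opening from 0.0 (shut) to 1.0 (fully open).
Only numpy, scipy, OpenCV 4.12 (cv2) and the standard library are available. Lean on these libraries where they do the work, as an engineer would, in place of code of your own. Each camera call takes 0.05 s, during which the arm holds its last target.

## Working session

There is one attempt and no reset: what is moved stays moved. The work goes in short steps, Python scripts to look and compute and a tool call to move; the robot and the scene stay as the last step left them, time stands still between calls to the robot, and variables do not carry over. Pictures are saved under pics/ and viewed, and the job is handed in when it is done.

Besides the shell and the picture viewer there is one more tool, called after ">>>" in YAML: its name, and indented under it one key for each argument. jog_arm: Moves the arm, as the interface text tells. Its arguments: {"type":"object","properties":{"targets":{"type":"array"},"squeeze":{"type":"number"}},"required":["targets"]}

```bash
ls; mkdir -p pics; python3 - <<'E'
from bench import *
import cv2,numpy as np,pickle
s=get_state(); print(s)
for n in ["scene","top"]:
    im,d=get_image(n); c=camera_info(n); print(n,c)
    cv2.imwrite(f"pics/{n}0.png",im[:,:,::-1]); np.savez(f"{n}0.npz",im=im,d=d)
print(camera_info("wrist"))
E
```

```text
pics
{'time': 0.0, 'joint_positions': array([ 1.33609814,  0.32184355, -0.07008616,  1.45165766,  0.022643  ,
        1.37076992, -0.05689652]), 'qd': array([ 8.60311055e-04, -6.41001198e-04, -1.70924245e-05,  1.97901541e-04,
       -3.11612264e-04, -8.67672632e-04,  1.41434388e-03]), 'joint_torque': array([ 2.57635120e-04, -4.91281378e+01, -4.03906172e-01, -3.12524414e+01,
       -6.40070345e-02,  4.38169297e-02,  1.76321860e-04]), 'position': array([ 0.15985808, -0.6294715 ,  0.21575689]), 'tool_rot': array([ 1.02506777,  1.31831019, -1.02331645]), 'ft_force': array([-0.36523799,  0.15669698,  1.17252831]), 'torque': array([ 0.00434246, -0.02314057,  0.01175586]), 'grip_width': 1.0023784511244784}
scene {'intrinsics': array([[410.83881075,   0.        , 316.55912949],
       [  0.        , 410.83881075, 203.54222551],
       [  0.        ,   0.        ,   1.        ]]), 'world_from_camera': array([[ 0.66316694, -0.54075819,  0.51748448,  1.18316347],
       [ 0.74830637,  0.49354467, -0.44322821, -0.51567308],
       [-0.01572242,  0.68117123,  0.7319553 ,  1.05279891],
       [ 0.
[... 313 characters left out ...]
  [-0.99972834,  0.02291838, -0.00424259,  0.08250319],
       [-0.00192022,  0.10041901,  0.99494338,  1.51511048],
       [ 0.        ,  0.        ,  0.        ,  1.        ]])}
{'intrinsics': array([[285.15110709,   0.        , 316.29554936],
       [  0.        , 285.15110709, 200.57634477],
       [  0.        ,   0.        ,   1.        ]]), 'mount': array([[-8.00617031e-04,  2.61254122e-01, -9.65269725e-01,
        -1.67373561e-01],
       [ 1.07433460e-04,  9.65270052e-01,  2.61254122e-01,
         7.15888027e-02],
       [ 9.99999674e-01,  1.05462233e-04, -8.00879077e-04,
        -2.44293183e-04],
       [ 0.00000000e+00,  0.00000000e+00,  0.00000000e+00,
         1.00000000e+00]])}
```

View pics/scene0.png

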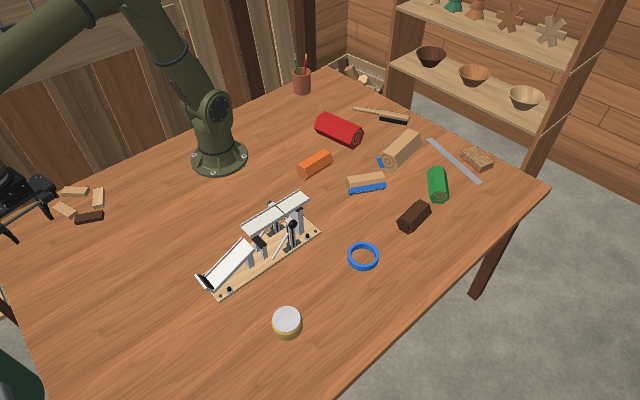

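View pics/top0.png

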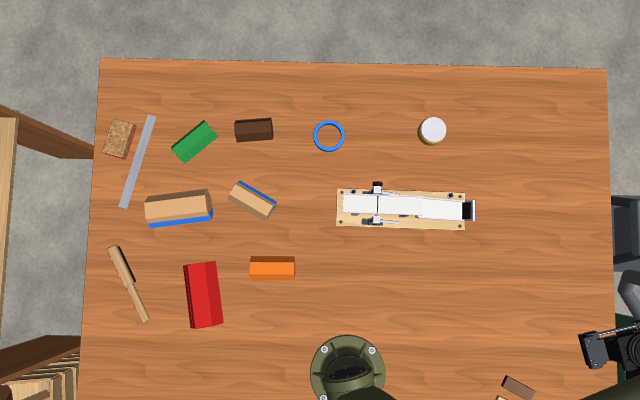

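The two beech bars with blue tape are at top px (178,208), which is the larger, and (253,199), the smaller. The brief says the smaller, so it should be (253,199). I'll confirm that in a crop and measure it.

```bash
cat > h.py <<'E'
import numpy as np,cv2
from bench import *
from scipy.spatial.transform import Rotation as R
def ray(n,uv,z,c=None):
    c=c or camera_info(n);K=c["intrinsics"];T=c["world_from_camera"]
    uv=np.atleast_2d(uv).astype(float)
    d=np.c_[(uv[:,0]-K[0,2])/K[0,0],-(uv[:,1]-K[1,2])/K[1,1],-np.ones(len(uv))]@T[:3,:3].T
    o=T[:3,3];return o+d*((z-o[2])/d[:,2])[:,None]
def cloud(n,d,c=None):
    c=c or camera_info(n);K=c["intrinsics"];T=c["world_from_camera"]
    v,u=np.indices(d.shape)
    P=np.stack([(u-K[0,2])/K[0,0]*d,-(v-K[1,2])/K[1,1]*d,-d],-1)
    return P@T[:3,:3].T+T[:3,3]
E
python3 - <<'E'
from h import *
z=np.load("top0.npz");im,d=z["im"],z["d"]
a=cv2.resize(im[150:250,130:310],None,fx=4.4,fy=4.4,interpolation=cv2.INTER_CUBIC)
b=cv2.resize(im[170:245,325:485],None,fx=4.9,fy=4.9,interpolation=cv2.INTER_CUBIC)
cv2.imwrite("pics/a.png",a[:,:,::-1]);cv2.imwrite("pics/b.png",b[:,:,::-1])
P=cloud("top",d)
hsv=cv2.cvtColor(im,cv2.COLOR_RGB2HSV)
for nm,(x0,x1,y0,y1) in dict(small=(225,282,172,222),large=(138,218,182,232)).items():
    Q=P[y0:y1,x0:x1].reshape(-1,3);print(nm,"maxz",np.percentile(Q[:,2],[50,90,99]))
    for lo,hi in ((.052,.07),(.01,.1),(.08,.1)):
        q=Q[(Q[:,2]>lo)&(Q[:,2]<hi)]
        if len(q)<20: continue
        r=cv2.minAreaRect(q[:,:2].astype(np.float32));print(lo,hi,len(q),r,q.mean(0))
# white tray
m=(hsv[...,1]<40)&(hsv[...,2]>170);m[:, :330]=0;m[:,480:]=0;m[:185]=0;m[235:]=0
n,l,st,ce=cv2.connectedComponentsWithStats(m.astype(np.uint8))
for i in range(1,n):
    if st[i,4]>50:
        q=P[l==i];print(st[i],ce[i],q.min(0),q.max(0))
for u in range(345,476,8):
    print(u,[np.round(P[v,u],3).tolist() for v in (200,206,212)])
E
```

```text
small maxz [0.00289024 0.06034621 0.06568415]
0.052 0.07 650 ((0.5033897161483765, 0.29692426323890686), (0.132181316614151, 0.04941360279917717), 61.99696350097656) [0.50230202 0.29640152 0.05936307]
0.01 0.1 1050 ((0.4992716610431671, 0.3001275062561035), (0.14186041057109833, 0.10243599116802216), 49.61592102050781) [0.50175976 0.29462184 0.05197679]
large maxz [0.04407144 0.08381721 0.08863271]
0.052 0.07 472 ((0.4734418988227844, 0.5125861763954163), (0.09024116396903992, 0.18299804627895355), 8.749409675598145) [0.46821462 0.50354779 0.06116724]
0.01 0.1 2113 ((0.4751800298690796, 0.5126234292984009), (0.11093170940876007, 0.18841537833213806), 13.545380592346191) [0.47210589 0.50615638 0.07108858]
0.08 0.1 901 ((0.4742010831832886, 0.5113877058029175), (0.05709199607372284, 0.17879940569400787), 7.783778190612793) [0.4748994  0.51120024 0.08368134]
[ 343  186  122   38 2583] [402.00658149 205.69105691] [ 0.36902977 -0.34643675  0.00628931] [0.54619862 0.08250319 1.51511048]
345 [[0.499, 0.023, 0.15], [0.482, 0.023, 0.151], [0.465, 0.023, 0.155]]
353 [[0.499, 0.001, 0.15], [0.4
[... 469 characters left out ...]
[0.47, -0.133, 0.145]]
409 [[0.504, -0.155, 0.142], [0.486, -0.154, 0.151], [0.47, -0.154, 0.15]]
417 [[0.503, -0.175, 0.152], [0.488, -0.177, 0.143], [0.47, -0.176, 0.149]]
425 [[0.511, -0.212, 0.081], [0.493, -0.212, 0.08], [0.476, -0.212, 0.081]]
433 [[0.513, -0.239, 0.066], [0.495, -0.239, 0.066], [0.477, -0.237, 0.073]]
441 [[0.514, -0.264, 0.06], [0.496, -0.264, 0.058], [0.479, -0.264, 0.057]]
449 [[0.515, -0.287, 0.059], [0.497, -0.289, 0.054], [0.48, -0.291, 0.044]]
457 [[0.517, -0.316, 0.04], [0.5, -0.318, 0.031], [0.482, -0.319, 0.03]]
465 [[0.522, -0.351, -0.0], [0.5, -0.342, 0.033], [0.482, -0.34, 0.039]]
473 [[0.516, -0.357, 0.062], [0.498, -0.356, 0.065], [0.48, -0.355, 0.069]]
```

View pics/a.png

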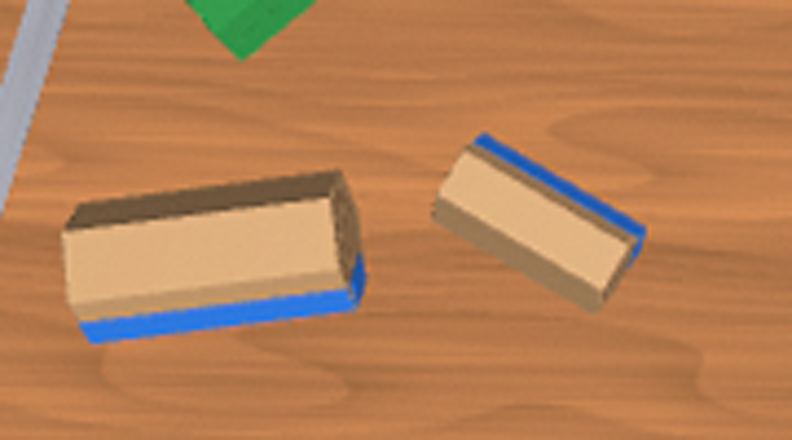

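View pics/b.png

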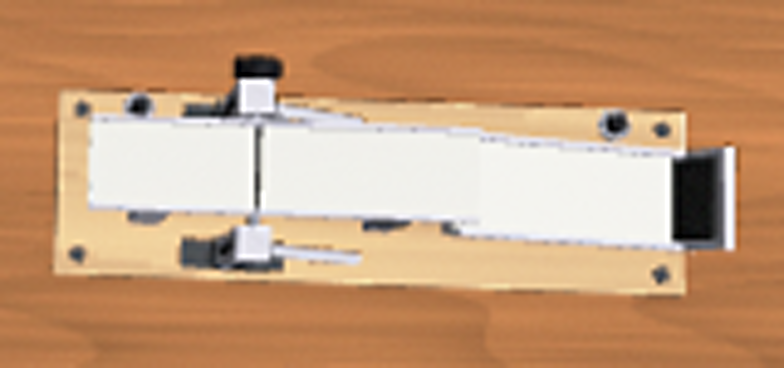

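The smaller beech bar is confirmed. It is at crop (540,220), about 130 x 60 mm with its top at 0.060, and the blue strip lies along its upper-right edge (world +x, -y). The large one is about 180 mm long with its top at 0.085. Next I'll measure the blank, tray and neighbours precisely.

```bash
python3 - <<'E'
from h import *
z=np.load("top0.npz");im,d=z["im"],z["d"]
hsv=cv2.cvtColor(im,cv2.COLOR_RGB2HSV)
print("beech px",hsv[199,253],"side",hsv[205,240], "strip",hsv[186,255])
roi=np.zeros(d.shape,bool);roi[172:225,222:285]=1
m=(roi&(hsv[...,2]>200)&(hsv[...,1]<125)).astype(np.uint8)
cs,_=cv2.findContours(m,cv2.RETR_EXTERNAL,cv2.CHAIN_APPROX_NONE);c=max(cs,key=cv2.contourArea)
r=cv2.minAreaRect(c);print(r)
bp=cv2.boxPoints(r);W=ray("top",bp,.06);print(W)
ctr=W.mean(0);e=W[1]-W[0],W[2]-W[1];print("ctr",ctr,[np.linalg.norm(x) for x in e])
L=max(e,key=np.linalg.norm);print("axis",L/np.linalg.norm(L),np.degrees(np.arctan2(L[1],L[0])))
M=cv2.moments(m,True);print("centroid",ray("top",[M['m10']/M['m00'],M['m01']/M['m00']],.06))
b=roi&(hsv[...,0]>100)&(hsv[...,0]<125)&(hsv[...,1]>120);ys,xs=np.nonzero(b);print("blue",xs.mean(),ys.mean(),ray("top",[xs.mean(),ys.mean()],.035))
# tray edges
w=(hsv[...,1]<40)&(hsv[...,2]>160)
up=[];lo=[]
for u in list(range(346,369))+list(range(386,420)):
    v=np.nonzero(w[188:230,u])[0]+188
    # longest run
    run=max(np.split(v,np.nonzero(np.diff(v)>1)[0]+1),key=len);up.append((u,run[0]-.5));lo.append((u,run[-1]+.5))
U=ray("top",up,.156);Lo=ray("top",lo,.156)
for q in (U,Lo): print(np.polyfit(q[:,1],q[:,0],1), np.std(q[:,0]-np.polyval(np.polyfit(q[:,1],q[:,0],1),q[:,1])))
pu=np.polyfit(U[:,1],U[:,0],1);pl=np.polyfit(Lo[:,1],Lo[:,0],1);pm=(pu+pl)/2
print("mid",pm,"width",(pu-pl))
g=im[200:210,370:386].astype(int).sum(2);print(g.min(1),g.argmin(1)+370)
gg=765-g; uu=[(row[2:14]-row[2:14].min()) for row in gg]
us=[(x*np.arange(372,384)).sum()/x.sum() for x in uu];print(us)
pv=ray("top",[(np.mean(us),204.5)],.149);print("pivot",pv)
for n,u in (("end",343.0),):print(ray("top",[(u,204)],.149))
P=cloud("top",d)
for n,(x0,x1,y0,y1) in dict(walnut=(230,277,113,146),orange=(245,300,252,284),roll=(308,350,116,156)).items():
    q=P[y0:y1,x0:x1].reshape(-1,3);q=q[q[:,2]>.015];print(n,q.min(0),q.max(0))
s=get_state();print(R.from_rotvec(s["tool_rot"]).as_matrix())
E
```

```text
beech px [ 16 107 226] side [ 15 113 154] strip [ 13 153 193]
((250.6000213623047, 199.69998168945312), (43.41215133666992, 11.535229682922363), 29.744882583618164)
[[0.51756302 0.36166143 0.06      ]
 [0.54770065 0.34599303 0.06      ]
 [0.4864337  0.23247787 0.06      ]
 [0.45655499 0.24830346 0.06      ]]
ctr [0.50206309 0.29710895 0.06      ] [np.float64(0.03396726902878528), np.float64(0.12899353173200231)]
axis [-0.47496147 -0.88000659  0.        ] -118.35684116242626
centroid [[0.50187425 0.29665534 0.06      ]]
blue 258.0701754385965 192.49122807017545 [[0.52649608 0.27907199 0.035     ]]
[0.01187888 0.51909599] 0.0026380430556093367
[0.01665871 0.46415557] 0.001319777834399952
mid [0.01426879 0.49162578] width [-0.00477982  0.05494042]
[272 274 274 270 278 189 164 167 157 223] [377 377 377 377 377 377 377 377 377 377]
[np.float64(377.2507374631268), np.float64(377.201174743025), np.float64(377.2280431432974), np.float64(377.2110778443114), np.float64(377.25499231950846), np.float64(377.2120383036936), np.float64(377.2330345710627), np.float64(377.20516129032256), np.float64(377.2456839309429), np.float64(377.17171717171715)]
pivot [[ 0.48860116 -0.06633081  0.149     ]]
[[0.48780718 0.02817332 0.149     ]]
walnut [0.36902977 0.08250319 0.02251541] [0.75857152 0.35569077 1.51511048]
orange [0.26910027 0.08250319 0.02584094] [0.36902977 0.29558249 1.51511048]
roll [0.36902977 0.02406754 0.01545061] [0.75625072 0.11900354 1.51511048]
[[-5.15807728e-04  9.69191343e-01  2.46308494e-01]
 [ 1.60352835e-03  2.46309012e-01 -9.69190022e-01]
 [-9.99998581e-01 -1.04953049e-04 -1.68117389e-03]]
```

Blank: centre (0.502, 0.297, 0.03), axis at -118.4°. The tape side S is (0.88, -0.475). Top flat measures 129 x 34 mm, matching the given size.

Tray: pivot about (0.4907, -0.0663). The rear end is 94.5 mm behind it (given: 95), and the centre line is x = 0.4916 + 0.0143·y.

I'll write a planner that prints jog rows.

```bash
cat >> h.py <<'E'
S1=np.array([.88,-.475,0]);Z=np.array([0,0,1.])
def tool(S,tilt):  # tilt deg: + body leans toward S ; jaw z along S
    S=S/np.linalg.norm(S);t=np.radians(tilt)
    x=-Z*np.cos(t)-S*np.sin(t);z=S*np.cos(t)-Z*np.sin(t)
    return np.c_[x,np.cross(z,x),z]
def plan(pos,Rt,n=None,jaw=8.7,step=5.5,p0=None,R0=None):
    s=get_state();p=np.array(s["position"]) if p0 is None else p0;Rc=R.from_rotvec(s["tool_rot"]) if R0 is None else R0
    rv=(Rc.inv()*R.from_matrix(Rt)).as_rotvec();dp=np.array(pos)-p
    k=max(int(np.ceil(np.abs(np.degrees(rv)).max()/9.5)),int(np.ceil(np.linalg.norm(dp)*100/step)),1);n=n or k;n=max(n,k)
    for i in range(n):
        left=n-i
        tgt=R.from_matrix(Rt);w=np.round(np.degrees((Rc.inv()*tgt).as_rotvec())/left,1)
        t=np.round(Rc.inv().apply(np.array(pos)-p)*100/left,2)
        print([*map(float,w),*map(float,t),jaw])
        p=p+Rc.apply(t/100);Rc=Rc*R.from_rotvec(np.radians(w))
    print("end",p,n,"rows")
    return p,Rc
E
python3 - <<'E'
from h import *
s=get_state();Rn=R.from_rotvec(s["tool_rot"]).as_matrix()
def down(az): # jaw z dir angle deg
    a=np.radians(az);return tool(np.array([np.cos(a),np.sin(a),0]),0)
p,r=plan([.42,-.42,.32],down(-60))
p,r=plan([.6,-.1,.32],down(-50),p0=p,R0=r)
p,r=plan([.56,.24,.25],tool(S1,0),p0=p,R0=r)
E
```

```text
[-2.2, -0.0, -0.0, -1.48, 4.34, -1.99, 8.7]
[-2.3, -0.0, -0.0, -1.49, 4.41, -1.82, 8.7]
[-2.2, -0.0, -0.0, -1.48, 4.48, -1.64, 8.7]
[-2.3, -0.0, -0.0, -1.49, 4.54, -1.47, 8.7]
[-2.2, -0.0, -0.0, -1.48, 4.6, -1.28, 8.7]
[-2.3, -0.0, -0.0, -1.49, 4.64, -1.11, 8.7]
[-2.2, -0.1, -0.0, -1.48, 4.68, -0.92, 8.7]
end [ 0.41998845 -0.42002217  0.31998943] 7 rows
[-1.4, 0.0, -0.0, 0.0, 4.51, -2.68, 8.7]
[-1.4, 0.0, -0.0, 0.0, 4.58, -2.57, 8.7]
[-1.4, 0.0, -0.0, 0.0, 4.64, -2.45, 8.7]
[-1.5, 0.0, -0.0, 0.0, 4.69, -2.34, 8.7]
[-1.4, 0.0, -0.0, 0.0, 4.75, -2.21, 8.7]
[-1.5, 0.0, -0.0, 0.0, 4.81, -2.1, 8.7]
[-1.4, 0.0, -0.0, 0.01, 4.86, -1.97, 8.7]
end [ 0.60001027 -0.10000248  0.31997223] 7 rows
[-3.1, 0.0, -0.0, 1.0, 2.68, -4.09, 8.7]
[-3.1, 0.0, -0.0, 1.0, 2.9, -3.94, 8.7]
[-3.1, 0.0, -0.0, 1.0, 3.11, -3.78, 8.7]
[-3.1, 0.0, -0.0, 1.0, 3.31, -3.6, 8.7]
[-3.1, 0.0, -0.0, 1.0, 3.49, -3.42, 8.7]
[-3.1, 0.0, -0.0, 1.0, 3.68, -3.22, 8.7]
[-3.1, 0.0, -0.0, 1.0, 3.84, -3.03, 8.7]
end [0.55995258 0.23999915 0.24998466] 7 rows
```

>>> jog_arm:
  targets:
    - [-2.2, 0, 0, -1.5, 4.3, -2.0, 8.7]
    - [-2.3, 0, 0, -1.5, 4.4, -1.8, 8.7]
    - [-2.2, 0, 0, -1.5, 4.5, -1.6, 8.7]
    - [-2.3, 0, 0, -1.5, 4.5, -1.5, 8.7]
    - [-2.2, 0, 0, -1.5, 4.6, -1.3, 8.7]
    - [-2.3, 0, 0, -1.5, 4.6, -1.1, 8.7]
    - [-2.2, 0, 0, -1.5, 4.7, -0.9, 8.7]
    - [-1.4, 0, 0, 0, 4.5, -2.7, 8.7]
    - [-1.4, 0, 0, 0, 4.6, -2.6, 8.7]
    - [-1.4, 0, 0, 0, 4.6, -2.5, 8.7]

```text
time: 1.35
position: [0.4963, -0.2813, 0.3214]
tool_rot: [0.759, 1.435, -0.759]
ft_force: [-0.1, -0.2, 0.5]
grip_width: 1.001
```

>>> jog_arm:
  targets:
    - [-1.5, 0, 0, 0, 4.7, -2.3, 8.7]
    - [-1.4, 0, 0, 0, 4.8, -2.2, 8.7]
    - [-1.5, 0, 0, 0, 4.8, -2.1, 8.7]
    - [-1.4, 0, 0, 0, 4.9, -2.0, 8.7]
    - [-3.1, 0, 0, 1, 2.7, -4.1, 8.7]
    - [-3.1, 0, 0, 1, 2.9, -3.9, 8.7]
    - [-3.1, 0, 0, 1, 3.1, -3.8, 8.7]
    - [-3.1, 0, 0, 1, 3.3, -3.6, 8.7]
    - [-3.1, 0, 0, 1, 3.5, -3.4, 8.7]
    - [-3.1, 0, 0, 1, 3.7, -3.2, 8.7]

```text
time: 2.6
position: [0.5653, 0.1927, 0.2611]
tool_rot: [0.428, 1.528, -0.429]
ft_force: [0.8, -0.2, -0.4]
grip_width: 1.001
```

>>> jog_arm:
  targets:
    - [-3.1, 0, 0, 1, 3.8, -3, 8.7]
    - [0, 0, 0, 0, 0, 0, 7.6]

```text
time: 2.85
position: [0.557, 0.2448, 0.2506]
tool_rot: [0.382, 1.541, -0.38]
ft_force: [0.2, 0.7, -0.1]
grip_width: 0.946
```

```bash
python3 - <<'E'
from h import *
T=tool(S1,30);c=np.array([.502,.297,.03])
plan(c-T[:,0]*.14,T,jaw=7.6)
im,d=get_image("wrist");cv2.imwrite("pics/w1.png",im[:,:,::-1])
E
```

```text
[0.1, 7.4, 0.0, 2.48, 0.49, -0.06, 7.6]
[0.1, 7.5, 0.0, 2.47, 0.5, 0.25, 7.6]
[0.2, 7.4, 0.1, 2.42, 0.5, 0.58, 7.6]
[0.1, 7.5, 0.0, 2.33, 0.49, 0.88, 7.6]
end [0.56361911 0.26375027 0.15122231] 4 rows
```

View pics/w1.png

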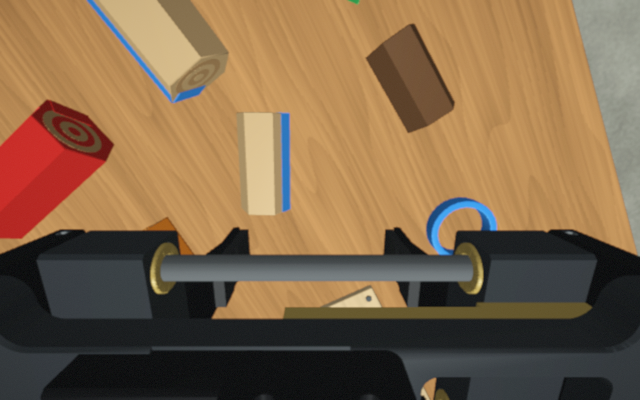

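The wrist view shows the blank upright in the frame at px (262,163), with its blue strip on the right at (286,160), which is the tool +z (S) side. I'll cross-check its centre from this view and then move.

```bash
cat >> h.py <<'E'
def wristcam():
    s=get_state();c=camera_info("wrist");T=np.eye(4);T[:3,:3]=R.from_rotvec(s["tool_rot"]).as_matrix();T[:3,3]=s["position"]
    return {"intrinsics":c["intrinsics"],"world_from_camera":T@c["mount"]}
E
python3 - <<'E'
from h import *
c=wristcam();im=cv2.imread("pics/w1.png");hsv=cv2.cvtColor(im,cv2.COLOR_BGR2HSV)
print([hsv[160,x].tolist() for x in range(232,296,3)])
roi=np.zeros(hsv.shape[:2],bool);roi[105:222,230:282]=1
m=(roi&(hsv[...,2]>190)&(hsv[...,1]<115)).astype(np.uint8)
cs,_=cv2.findContours(m,0,1);q=max(cs,key=cv2.contourArea);r=cv2.minAreaRect(q);print(r)
W=ray("",cv2.boxPoints(r),.06,c);print(W,W.mean(0),[np.linalg.norm(W[i]-W[i-1]) for i in range(3)])
E
```

```text
[[17, 135, 194], [16, 135, 193], [16, 125, 186], [19, 101, 167], [19, 100, 169], [20, 85, 221], [20, 84, 222], [19, 84, 222], [20, 83, 222], [19, 84, 222], [20, 82, 223], [20, 82, 223], [20, 82, 223], [20, 82, 224], [19, 97, 176], [19, 102, 168], [17, 88, 168], [105, 194, 193], [105, 195, 191], [117, 73, 178], [17, 133, 207], [17, 132, 206]]
((259.6389465332031, 163.47445678710938), (104.11674499511719, 28.657085418701172), 87.70938873291016)
[[0.52088144 0.35751936 0.06      ]
 [0.55189225 0.34245508 0.06      ]
 [0.49025804 0.22669719 0.06      ]
 [0.45604542 0.24313649 0.06      ]] [0.50476929 0.29245203 0.06      ] [np.float64(0.1314806029188265), np.float64(0.0344761199510754), np.float64(0.13114367847668176)]
```

>>> jog_arm:
  targets:
    - [0, 7.5, 0, 2.5, 0.5, 0, 7.6]
    - [0, 7.5, 0, 2.5, 0.5, 0.3, 7.6]
    - [0, 7.5, 0, 2.4, 0.5, 0.6, 7.6]
    - [0, 7.5, 0, 2.3, 0.5, 0.9, 7.6]
    - [0, 0, 0, 0, 0, 0, 7.6]

```text
time: 3.52
position: [0.5694, 0.2524, 0.1455]
tool_rot: [0.52, 2.051, -0.31]
ft_force: [-0.5, -0.2, -0.7]
grip_width: 0.88
```

```bash
python3 - <<'E'
from h import *
s=get_state();c=wristcam();im,d=get_image("wrist");cv2.imwrite("pics/w2.png",im[:,:,::-1]);np.savez("w2.npz",im=im,d=d,T=c["world_from_camera"])
print(s["position"],R.from_rotvec(s["tool_rot"]).as_matrix(),tool(S1,30))
E
```

```text
[0.56936464 0.25236904 0.14545689] [[-0.44628394  0.4807856   0.75476874]
 [ 0.23659736  0.87679939 -0.41862216]
 [-0.86304828 -0.00824806 -0.5050541 ]] [[-4.39994500e-01  4.74994063e-01  7.62092829e-01]
 [ 2.37497031e-01  8.79989000e-01 -4.11356925e-01]
 [-8.66025404e-01 -2.77555756e-17 -5.00000000e-01]]
```

View pics/w2.png

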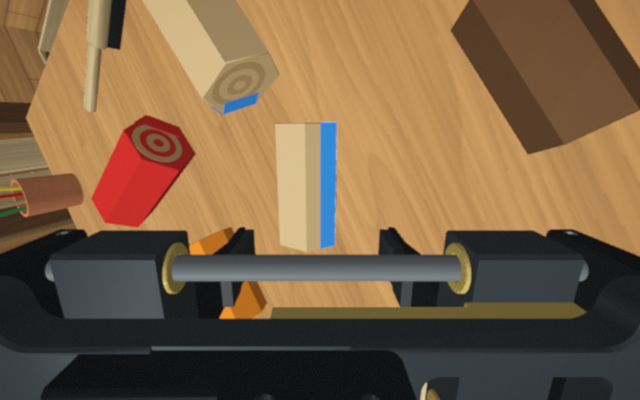

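```bash
python3 - <<'E'
from h import *
z=np.load("w2.npz");im,T=z["im"],z["T"];c={"intrinsics":camera_info("wrist")["intrinsics"],"world_from_camera":T}
hsv=cv2.cvtColor(im,cv2.COLOR_RGB2HSV)
for v in range(135,246,15):print(v,[(u,*hsv[v,u,1:].tolist()) for u in range(294,330,3)])
E
```

```text
135 [(294, 88, 218), (297, 87, 219), (300, 88, 219), (303, 89, 218), (306, 96, 189), (309, 96, 188), (312, 96, 188), (315, 94, 188), (318, 91, 188), (321, 166, 208), (324, 192, 210), (327, 190, 211)]
150 [(294, 88, 219), (297, 88, 219), (300, 88, 219), (303, 87, 219), (306, 93, 191), (309, 95, 188), (312, 96, 189), (315, 94, 189), (318, 92, 188), (321, 164, 209), (324, 189, 211), (327, 190, 211)]
165 [(294, 88, 219), (297, 88, 219), (300, 90, 219), (303, 87, 219), (306, 95, 191), (309, 95, 188), (312, 95, 188), (315, 95, 188), (318, 92, 188), (321, 164, 208), (324, 190, 211), (327, 190, 211)]
180 [(294, 88, 219), (297, 88, 219), (300, 88, 220), (303, 89, 220), (306, 93, 192), (309, 94, 189), (312, 94, 189), (315, 95, 188), (318, 92, 189), (321, 167, 208), (324, 190, 211), (327, 190, 211)]
195 [(294, 87, 219), (297, 88, 220), (300, 88, 220), (303, 89, 220), (306, 95, 194), (309, 96, 189), (312, 96, 188), (315, 94, 189), (318, 92, 188), (321, 164, 209), (324, 192, 211), (327, 190, 211)]
210 [(294, 88, 220), (297, 88, 220), (300, 88, 220), (303, 87, 220), (306, 93, 198), (309, 96, 189), (312, 95, 188), (315, 95, 188), (318, 92, 188), (321, 164, 208), (324, 192, 211), (327, 191, 211)]
225 [(294, 88, 220), (297, 89, 220), (300, 87, 219), (303, 87, 220), (306, 91, 204), (309, 95, 188), (312, 94, 188), (315, 95, 188), (318, 94, 188), (321, 164, 209), (324, 189, 211), (327, 191, 211)]
240 [(294, 88, 220), (297, 87, 219), (300, 88, 220), (303, 87, 220), (306, 92, 203), (309, 95, 188), (312, 95, 188), (315, 94, 189), (318, 92, 188), (321, 164, 208), (324, 194, 210), (327, 191, 211)]
```

The edge between the top flat and the tape-side flat is at col 305 in every row, so yaw is aligned. It is 11 px (about 11 mm) left of the jaw centre. The measured TCP gives the same 11.2 mm offset for the top-camera centre, so the views agree. I'll correct for that.

```bash
python3 - <<'E'
from h import *
T=tool(S1,30);c=np.array([.502,.297,.03])
s=get_state();print(s["position"],s["qd"].round(3))
plan(c-T[:,0]*.10,T,jaw=7.6)
E
```

```text
[0.56897144 0.25494656 0.14954122] [-0.022 -0.099 -0.063 -0.009 -0.026 -0.    -0.003]
[-0.3, -0.1, 0.1, 4.3, 0.52, -0.85, 7.6]
end [0.54599101 0.27324373 0.11659575] 1 rows
```

>>> jog_arm:
  targets:
    - [0, 0, 0, 2, 0.3, -0.4, 7.6]
    - [0, 0, 0, 0, 0, 0, 7.6]
    - [0, 0, 0, 0, 0, 0, 7.6]
    - [0, 0, 0, 0, 0, 0, 7.6]

```text
time: 4.08
position: [0.5588, 0.2665, 0.1385]
tool_rot: [0.517, 2.041, -0.298]
ft_force: [-1.1, 0.4, -0.4]
grip_width: 0.876
```

```bash
python3 - <<'E'
from h import *
T=tool(S1,30);c=np.array([.502,.297,.03])
s=get_state();print(s["position"],np.abs(s["qd"]).max())
plan(c-T[:,0]*.08,T,jaw=7.6)
E
```

```text
[0.55884363 0.26651028 0.13847782] 0.015065621299904169
[0.0, 0.2, -0.1, 4.62, -0.02, -0.18, 7.6]
end [0.53717662 0.27803317 0.09929257] 1 rows
```

>>> jog_arm:
  targets:
    - [0, 0.2, 0, 2.3, 0, -0.2, 7.6]
    - [0, 0, 0, 2.3, 0, 0, 7.6]
    - [0, 0, 0, 0, 0, 0, 7.6]
    - [0, 0, 0, 0, 0, 0, 7.6]
    - [0, 0, 0, 0, 0, 0, 7.6]

```text
time: 4.7
position: [0.5374, 0.2784, 0.0991]
tool_rot: [0.518, 2.046, -0.297]
ft_force: [-0.4, 0.2, 0.6]
grip_width: 0.872
```

```bash
python3 - <<'E'
from h import *
T=tool(S1,30);c=np.array([.502,.297,.03])
plan(c-T[:,0]*.019,T,n=2,jaw=7.6)
im,d=get_image("wrist");cv2.imwrite("pics/w3.png",im[:,:,::-1]);
hsv=cv2.cvtColor(im,cv2.COLOR_RGB2HSV)
for v in range(110,216,25):print(v,[(u,*hsv[v,u,1:].tolist()) for u in range(296,336,3)])
E
```

```text
[-0.0, -0.1, -0.0, 3.04, -0.03, 0.0, 7.6]
[-0.0, -0.0, -0.1, 3.04, -0.02, -0.0, 7.6]
end [0.51037274 0.29248988 0.04643853] 2 rows
110 [(296, 133, 202), (299, 132, 203), (302, 133, 204), (305, 134, 200), (308, 131, 200), (311, 131, 209), (314, 133, 201), (317, 132, 205), (320, 130, 208), (323, 133, 204), (326, 133, 198), (329, 138, 189), (332, 134, 194), (335, 131, 207)]
135 [(296, 92, 207), (299, 92, 208), (302, 94, 199), (305, 94, 198), (308, 94, 196), (311, 95, 187), (314, 97, 186), (317, 99, 177), (320, 101, 166), (323, 100, 165), (326, 100, 166), (329, 100, 165), (332, 102, 165), (335, 98, 169)]
160 [(296, 89, 217), (299, 90, 216), (302, 89, 217), (305, 89, 216), (308, 88, 217), (311, 89, 217), (314, 89, 217), (317, 91, 211), (320, 98, 185), (323, 97, 186), (326, 97, 186), (329, 99, 186), (332, 99, 185), (335, 67, 178)]
185 [(296, 89, 217), (299, 89, 217), (302, 89, 218), (305, 89, 217), (308, 89, 217), (311, 89, 217), (314, 88, 217), (317, 91, 210), (320, 97, 186), (323, 97, 186), (326, 97, 186), (329, 97, 187), (332, 97, 186), (335, 25, 171)]
210 [(296, 90, 218), (299, 90, 217), (302, 89, 217), (305, 88, 217), (308, 88, 218), (311, 89, 218), (314, 89, 218), (317, 91, 205), (320, 96, 185), (323, 99, 186), (326, 97, 186), (329, 96, 185), (332, 99, 186), (335, 73, 184)]
```

View pics/w3.png

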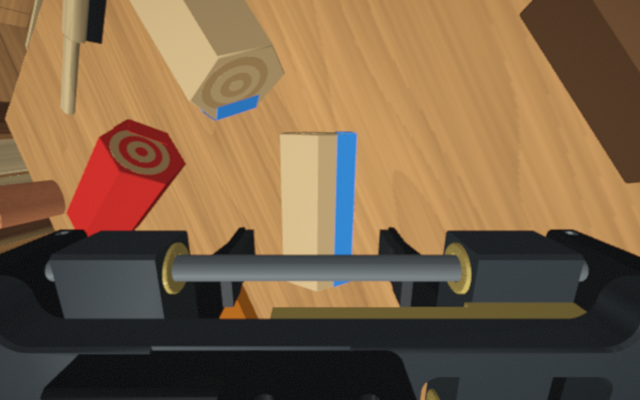

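The edge is now at col 318 against the jaw centre at 316, within 2 mm. Advancing, then gripping.

>>> jog_arm:
  targets:
    - [0, 0, 0, 3, 0, 0.1, 7.6]
    - [0, 0, 0, 2, 0, 0, 7.6]
    - [0, 0, 0, 1, 0, 0, 7.6]
    - [0, 0, 0, 0, 0, 0, 7.6]
    - [0, 0, 0, 0, 0, 0, 7.6]
    - [0, 0, 0, 0, 0, 0, 7.6]

```text
time: 5.5
position: [0.5112, 0.2924, 0.0464]
tool_rot: [0.518, 2.046, -0.297]
ft_force: [0.1, 0.1, 0.6]
grip_width: 0.872
```

>>> jog_arm:
  targets:
    - [0, 0, 0, 0, 0, 0, 6.6]
    - [0, 0, 0, 0, 0, 0, 6.2]
    - [0, 0, 0, 0, 0, 0, 5.6]
    - [0, 0, 0, 0, 0, 0, 5.0]
    - [0, 0, 0, 0, 0, 0, 5.0]
    - [0, 0, 0, 0, 0, 0, 5.0]
  squeeze: 20

```text
time: 6.25
position: [0.5104, 0.2924, 0.0457]
tool_rot: [0.517, 2.048, -0.297]
ft_force: [0.2, -0.1, 0.4]
grip_width: 0.577
```

```bash
python3 - <<'E'
from h import *
im,d=get_image("wrist");cv2.imwrite("pics/w4.png",im[:,:,::-1])
im,d=get_image("scene");cv2.imwrite("pics/s4.png",cv2.resize(im[120:280,280:480],None,fx=4,fy=3.75)[:,:,::-1])
E
```

```text
(no output)
```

View pics/w4.png

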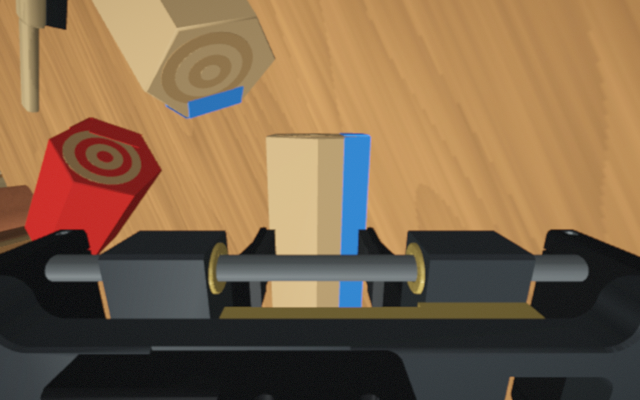

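View pics/s4.png

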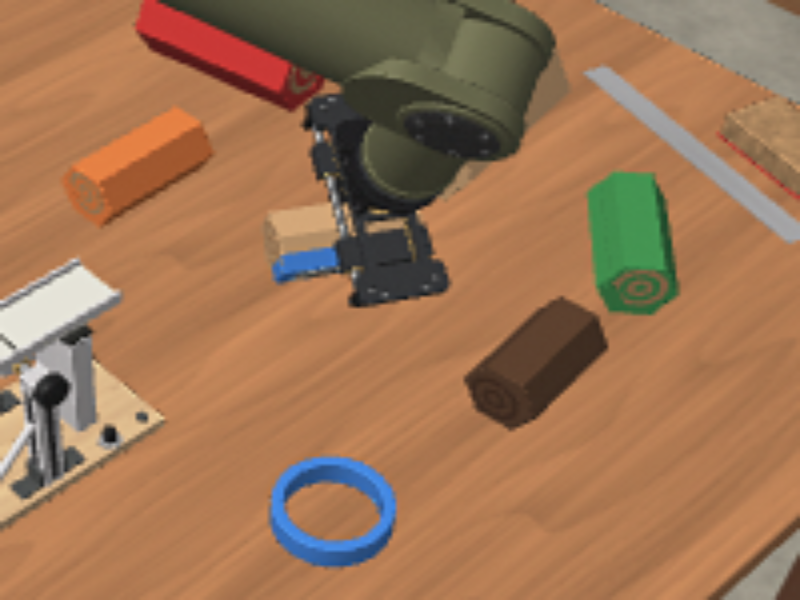

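>>> jog_arm:
  targets:
    - [0, 0, 0, 0, 0, 0, 4.6]
    - [0, 0, 0, 0, 0, 0, 4.6]
  squeeze: 10

```text
time: 6.6
position: [0.5104, 0.2924, 0.0457]
tool_rot: [0.517, 2.048, -0.297]
ft_force: [-0.2, 0.6, -0.3]
grip_width: 0.534
```

```bash
python3 - <<'E'
from h import *
print(get_state())
im,d=get_image("wrist");cv2.imwrite("pics/w5.png",im[:,:,::-1]); c=wristcam()
P=cloud("",d,c)
for v in (200,220,240,245):
    print(v,[(u,P[v,u].round(3).tolist()) for u in (255,262,268,276,300,330,345,355,365,375,385)])
E
```

```text
{'time': 6.6, 'joint_positions': array([ 0.19050429,  0.74363663, -0.75665704,  1.48539355,  0.05061316,
        1.3806476 , -1.00633003]), 'qd': array([ 0.0003026 , -0.00134111, -0.00102609,  0.00053497,  0.00046355,
       -0.00065736,  0.00061149]), 'joint_torque': array([-8.53307974e-04, -5.52397048e+01, -1.48622212e+01, -2.34310287e+01,
       -2.14453742e+00,  1.31848745e+00,  3.85315914e-02]), 'position': array([0.51037132, 0.29241151, 0.04571731]), 'tool_rot': array([ 0.51701044,  2.04760888, -0.29743863]), 'ft_force': array([-0.18821096,  0.63078713, -0.34414849]), 'torque': array([-0.3276493 , -0.63112095,  0.04616422]), 'grip_width': 0.5337949553991643}
200 [(255, [0.431, 0.339, -0.001]), (262, [0.439, 0.336, -0.001]), (268, [0.446, 0.333, -0.0]), (276, [0.505, 0.326, 0.059]), (300, [0.522, 0.319, 0.059]), (330, [0.536, 0.312, 0.052]), (345, [0.54, 0.309, 0.044]), (355, [0.544, 0.306, 0.039]), (365, [0.546, 0.304, 0.032]), (375, [0.539, 0.299, -0.0]), (385, [0.546, 0.296, 0.0])]
220 [(255, [0.42, 0.322, -0.001]), (262, [0.428, 0.32, -0.001]), (268, [0.437, 0.317, 0.0]), (2
[... 194 characters left out ...]
-0.0]), (385, [0.539, 0.283, -0.0])]
240 [(255, [0.41, 0.305, -0.0]), (262, [0.505, 0.308, 0.082]), (268, [0.505, 0.307, 0.078]), (276, [0.504, 0.304, 0.071]), (300, [0.51, 0.298, 0.059]), (330, [0.525, 0.291, 0.052]), (345, [0.528, 0.286, 0.042]), (355, [0.534, 0.284, 0.041]), (365, [0.546, 0.285, 0.052]), (375, [0.552, 0.283, 0.052]), (385, [0.533, 0.269, -0.0])]
245 [(255, [0.506, 0.307, 0.089]), (262, [0.507, 0.306, 0.086]), (268, [0.508, 0.304, 0.083]), (276, [0.502, 0.302, 0.071]), (300, [0.508, 0.295, 0.059]), (330, [0.523, 0.288, 0.052]), (345, [0.527, 0.284, 0.043]), (355, [0.533, 0.281, 0.042]), (365, [0.547, 0.283, 0.057]), (375, [0.553, 0.282, 0.059]), (385, [0.532, 0.266, 0.0])]
```

View pics/w5.png

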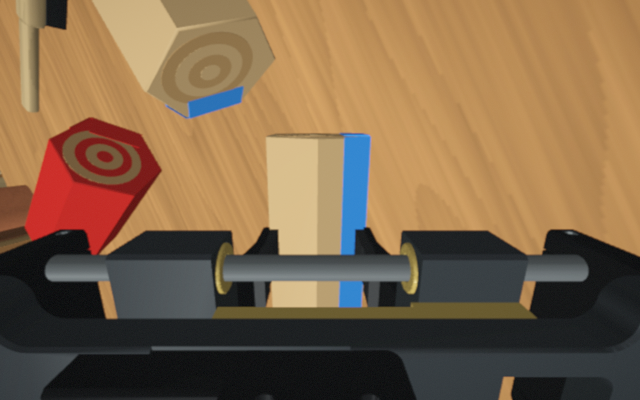

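```bash
python3 - <<'E'
from h import *
im,d=get_image("wrist");T=camera_info("wrist")["mount"];K=camera_info("wrist")["intrinsics"]
P=cloud("",d,{"intrinsics":K,"world_from_camera":T})*1000
hsv=cv2.cvtColor(im,cv2.COLOR_RGB2HSV)
for v in range(226,256,4):
    print(v,[(u,hsv[v,u,2],*P[v,u].round(0).astype(int).tolist()) for u in (252,258,264,270,276,280,284,350,356,362,368,374,380)])
E
```

```text
226 [(252, np.uint8(196), 88, -23, -61), (258, np.uint8(191), 85, -22, -54), (264, np.uint8(184), 82, -20, -48), (270, np.uint8(213), 0, 10, -29), (276, np.uint8(218), -1, 10, -25), (280, np.uint8(218), -4, 11, -22), (284, np.uint8(218), -5, 12, -19), (350, np.uint8(209), -5, 12, 21), (356, np.uint8(210), -4, 11, 25), (362, np.uint8(208), -1, 10, 29), (368, np.uint8(187), 30, -1, 38), (374, np.uint8(198), 28, -1, 42), (380, np.uint8(207), 26, 0, 46)]
230 [(252, np.uint8(200), 89, -27, -61), (258, np.uint8(198), 85, -25, -55), (264, np.uint8(20), -12, 12, -30), (270, np.uint8(51), -7, 10, -27), (276, np.uint8(67), -7, 10, -24), (280, np.uint8(218), -2, 8, -22), (284, np.uint8(218), -5, 9, -19), (350, np.uint8(209), -6, 9, 21), (356, np.uint8(73), -7, 10, 24), (362, np.uint8(69), -7, 10, 28), (368, np.uint8(21), -12, 12, 30), (374, np.uint8(196), 29, -4, 43), (380, np.uint8(210), 27, -3, 47)]
234 [(252, np.uint8(200), 90, -31, -62), (258, np.uint8(198), 87, -30, -55), (264, np.uint8(20), -17, 11, -29), (270, np.uint8(31), -13, 10, -27), (276, np.uint8(28), -14, 10, -23), (280, np.uint8
[... 1814 characters left out ...]
, -22), (284, np.uint8(217), -3, -5, -20), (350, np.uint8(209), -6, -4, 21), (356, np.uint8(37), -14, 0, 24), (362, np.uint8(43), -32, 8, 24), (368, np.uint8(29), -34, 9, 27), (374, np.uint8(23), -36, 11, 29), (380, np.uint8(20), -39, 12, 32)]
254 [(252, np.uint8(40), -88, 33, -19), (258, np.uint8(41), -87, 33, -18), (264, np.uint8(43), -88, 33, -16), (270, np.uint8(41), -88, 33, -14), (276, np.uint8(41), -88, 33, -12), (280, np.uint8(165), -88, 33, -11), (284, np.uint8(172), -88, 33, -10), (350, np.uint8(164), -88, 33, 11), (356, np.uint8(46), -88, 33, 12), (362, np.uint8(50), -89, 34, 14), (368, np.uint8(44), -88, 33, 16), (374, np.uint8(43), -88, 33, 18), (380, np.uint8(41), -88, 33, 20)]
```

At this depth the fingers closed to 46 mm without touching the bar. By wrist depth the visible tips end at tool x ≈ -7 mm instead of +19, about 5 mm short of the bar. I'll reopen, go in another 24 mm while watching the force, and check the tips again.

>>> jog_arm:
  targets:
    - [0, 0, 0, 0, 0, 0, 7.6]
    - [0, 0, 0, 0, 0, 0, 7.6]
    - [0, 0, 0, 0, 0, 0, 7.6]
    - [0, 0, 0, 0.6, 0, 0.1, 7.6]
    - [0, 0, 0, 0.6, 0, 0, 7.6]
    - [0, 0, 0, 0, 0, 0, 7.6]
    - [0, 0, 0, 0, 0, 0, 7.6]

```text
time: 7.58
position: [0.5058, 0.2949, 0.0348]
tool_rot: [0.517, 2.048, -0.297]
ft_force: [-0.1, -0.3, -0.3]
grip_width: 0.873
```

```bash
python3 - <<'E'
from h import *
im,d=get_image("wrist");T=camera_info("wrist")["mount"];K=camera_info("wrist")["intrinsics"]
cv2.imwrite("pics/w6.png",im[:,:,::-1])
P=cloud("",d,{"intrinsics":K,"world_from_camera":T})*1000
hsv=cv2.cvtColor(im,cv2.COLOR_RGB2HSV)
for v in range(222,250,4):
    print(v,[(u,int(hsv[v,u,2]),*P[v,u].round(0).astype(int).tolist()) for u in (240,246,250,256,262,270,290,372,378,384,390)])
E
```

```text
222 [(240, 198, 82, -17, -70), (246, 195, 78, -15, -64), (250, 191, 76, -14, -59), (256, 186, 72, -13, -53), (262, 191, 69, -12, -47), (270, 214, -13, 17, -26), (290, 215, -20, 19, -14), (372, 197, 17, 6, 39), (378, 204, 15, 7, 42), (384, 205, 15, 7, 46), (390, 196, 11, 9, 49)]
226 [(240, 182, 83, -21, -71), (246, 194, 78, -19, -64), (250, 196, 76, -18, -60), (256, 189, 72, -17, -53), (262, 187, 68, -15, -47), (270, 214, -13, 14, -26), (290, 215, -20, 17, -14), (372, 195, 18, 3, 39), (378, 209, 16, 4, 43), (384, 203, 14, 5, 46), (390, 174, 12, 5, 50)]
230 [(240, 17, -10, 11, -44), (246, 67, -8, 10, -42), (250, 57, -7, 10, -40), (256, 190, 72, -21, -54), (262, 188, 68, -19, -47), (270, 214, -13, 12, -26), (290, 215, -19, 15, -14), (372, 191, 18, 0, 39), (378, 197, 16, 1, 43), (384, 59, -8, 10, 41), (390, 18, -11, 11, 43)]
234 [(240, 19, -17, 11, -43), (246, 30, -13, 10, -40), (250, 28, -13, 10, -38), (256, 190, 72, -24, -54), (262, 187, 68, -23, -48), (270, 215, -14, 10, -26), (290, 215, -20, 12, -14), (372, 193, 19, -3, 39), (378, 182, 15, -2, 43), (384, 29, -14, 10, 39), (390, 28, -14, 10, 43)]
238 [(240, 26, -20, 10, -42), (246, 30, -20, 10, -39), (250, 25, -15, 8, -38), (256, 195, 73, -29, -54), (262, 188, 69, -27, -48), (270, 215, -12, 7, -27), (290, 215, -20, 10, -14), (372, 195, 18, -6, 39), (378, 178, 16, -5, 43), (384, 34, -17, 9, 39), (390, 31, -20, 10, 41)]
242 [(240, 28, -25, 10, -41), (246, 24, -25, 10, -38), (250, 26, -17, 6, -37), (256, 197, 74, -33, -55), (262, 189, 69, -31, -48), (270, 215, -13, 5, -27), (290, 215, -20, 8, -14), (372, 196, 18, -9, 40), (378, 169, 16, -8, 43), (384, 37, -19, 7, 38), (390, 29, -26, 10, 40)]
246 [(240, 29, -30, 10, -39), (246, 25, -26, 8, -37), (250, 25, -16, 4, -38), (256, 190, 73, -37, -55), (262, 188, 69, -35, -48), (270, 215, -11, 1, -27), (290, 215, -21, 6, -14), (372, 197, 17, -12, 39), (378, 150, 15, -11, 43), (384, 36, -21, 6, 38), (390, 37, -30, 10, 39)]
```

View pics/w6.png

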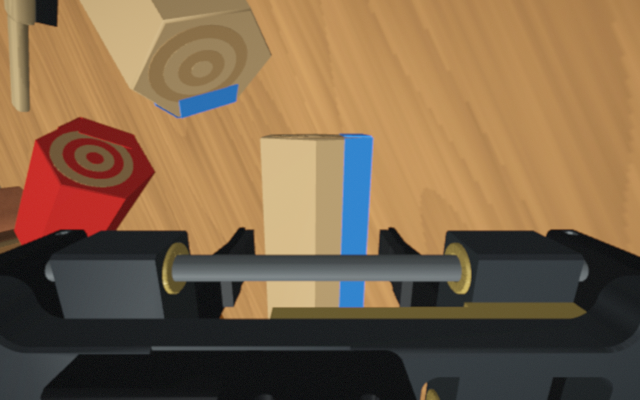

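The tips really do end near tool x ≈ -5: floor is visible beyond them at x = 14. Advancing 9 mm more puts the tips at mid-flat with the lower finger still clear of the bench.

>>> jog_arm:
  targets:
    - [0, 0, 0, 0.5, 0, 0, 7.4]
    - [0, 0, 0, 0.4, 0, 0, 7.4]
    - [0, 0, 0, 0, 0, 0, 7.4]
    - [0, 0, 0, 0, 0, 0, 6.6]
    - [0, 0, 0, 0, 0, 0, 6.2]
    - [0, 0, 0, 0, 0, 0, 5.6]
    - [0, 0, 0, 0, 0, 0, 5.4]
    - [0, 0, 0, 0, 0, 0, 5.4]
  squeeze: 20

```text
time: 8.62
position: [0.5013, 0.2974, 0.0276]
tool_rot: [0.517, 2.049, -0.297]
ft_force: [-3.0, 0.2, 4.1]
grip_width: 0.687
```

Gripped at 0.687, which is 59.8 mm. Now lift 60 mm and swing one flat.

>>> jog_arm:
  targets:
    - [0, 0, 0, 0, 0, 0, 5.4]
    - [0, 0, 0, -0.9, 0, -0.5, 5.4]
    - [0, 0, 0, -2.2, 0, -1.2, 5.4]
    - [0, 0, 0, -2.2, 0, -1.2, 5.4]
    - [0, -5, 0, 0, 0, 0, 5.4]
    - [0, -8, 0, 0, 0, 0, 5.4]
    - [0, -8, 0, 0, 0, 0, 5.4]
    - [0, -8, 0, 0, 0, 0, 5.4]
    - [0, -8, 0, 0, 0, 0, 5.4]
    - [0, -8, 0, 0, 0, 0, 5.4]
  squeeze: 30

```text
time: 9.88
position: [0.5036, 0.297, 0.0899]
tool_rot: [0.326, 1.277, -0.42]
ft_force: [0.1, 0.0, -3.2]
grip_width: 0.687
```

>>> jog_arm:
  targets:
    - [0, -8, 0, 0, 0, 0, 5.4]
    - [0, -7, 0, 0, 0, 0, 5.4]
    - [0, 0, 0, 0, 0, 0, 5.4]
    - [0, 0, 0, 0, 0, 0, 5.4]
    - [0, 0, 0, 0, 0, 0, 5.4]

```text
time: 10.5
position: [0.5048, 0.2952, 0.0882]
tool_rot: [0.263, 1.028, -0.451]
ft_force: [-0.1, -0.4, -3.2]
grip_width: 0.685
```

```bash
python3 - <<'E'
from h import *
s=get_state();print(s["grip_width"],np.abs(s["qd"]).max(),s["position"])
T=tool(S1,-30);c=np.array([.505,.235,.05])
plan(c,T,n=2,jaw=5.4)
im,d=get_image("wrist");cv2.imwrite("pics/w7.png",im[:,:,::-1])
K=camera_info("wrist")
P=cloud("",d,{"intrinsics":K["intrinsics"],"world_from_camera":K["mount"]})*1000
W=cloud("",d,wristcam())
print([(u,P[180,u].round(0).tolist(),W[180,u].round(3).tolist()) for u in range(255,380,10)])
im,d=get_image("scene");cv2.imwrite("pics/s7.png",cv2.resize(im[120:280,280:480],None,fx=4,fy=3.75)[:,:,::-1])
E
```

```text
0.6845559689697494 0.006332104392913827 [0.5047865  0.29522635 0.088247  ]
[-0.1, -0.1, 0.0, 2.38, -2.64, 0.31, 5.4]
[-0.1, -0.1, 0.0, 2.37, -2.64, 0.3, 5.4]
end [0.50500013 0.23505074 0.05003496] 2 rows
[(255, [72.0, 25.0, -52.0], [0.508, 0.322, -0.001]), (265, [-22.0, 43.0, -27.0], [0.495, 0.35, 0.094]), (275, [-24.0, 44.0, -21.0], [0.499, 0.348, 0.098]), (285, [-28.0, 44.0, -16.0], [0.502, 0.347, 0.104]), (295, [-31.0, 45.0, -10.0], [0.505, 0.347, 0.11]), (305, [-34.0, 46.0, -6.0], [0.508, 0.345, 0.115]), (315, [-36.0, 46.0, -1.0], [0.511, 0.344, 0.119]), (325, [-36.0, 46.0, 4.0], [0.514, 0.342, 0.121]), (335, [-33.0, 45.0, 9.0], [0.519, 0.339, 0.121]), (345, [-29.0, 45.0, 14.0], [0.524, 0.335, 0.12]), (355, [-28.0, 44.0, 19.0], [0.528, 0.333, 0.122]), (365, [-23.0, 44.0, 25.0], [0.534, 0.329, 0.121]), (375, [-20.0, 43.0, 31.0], [0.54, 0.325, 0.121])]
```

View pics/w7.png

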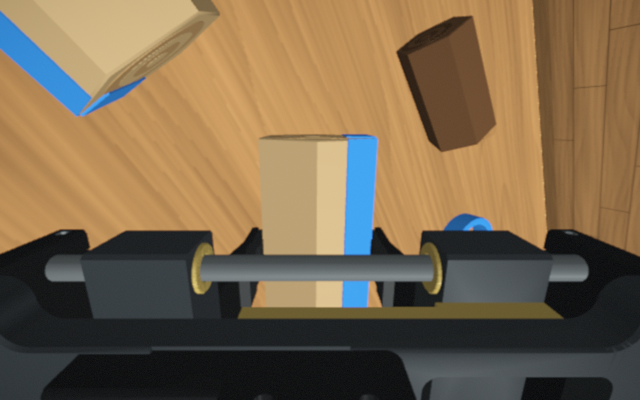

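View pics/s7.png

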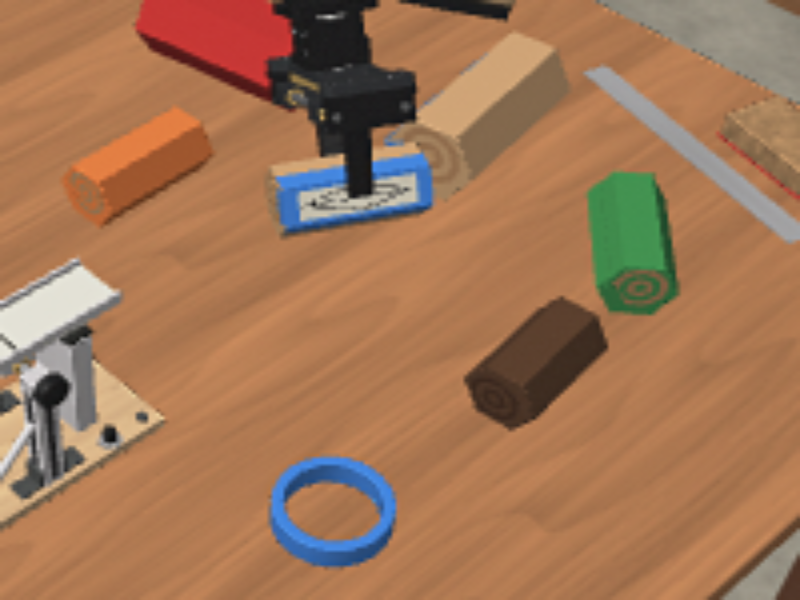

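The bar is held level in the air after one flat: its upper flat is at z = 0.121 across cols 325-375 (centre 0.091). The taped face now looks up and sideways. I'll move 60 mm towards -y and set it down.

```bash
python3 - <<'E'
from h import *
T=tool(S1,-30);s=get_state()
p,r=plan([.505,.235,.05],T,n=4,jaw=5.4)
p,r=plan([.505,.235,.0285],T,n=3,jaw=5.4,p0=p,R0=r)
E
```

```text
[-0.0, -0.1, 0.0, 1.18, -1.32, 0.17, 5.4]
[-0.1, -0.0, 0.0, 1.19, -1.32, 0.16, 5.4]
[-0.0, -0.1, 0.0, 1.18, -1.32, 0.16, 5.4]
[-0.1, -0.0, 0.1, 1.19, -1.31, 0.16, 5.4]
end [0.5050079  0.23502043 0.04999949] 4 rows
[0.0, -0.0, -0.0, 0.62, -0.0, -0.36, 5.4]
[0.0, -0.0, -0.0, 0.62, -0.0, -0.36, 5.4]
[0.0, -0.0, -0.0, 0.62, -0.0, -0.35, 5.4]
end [0.50503304 0.23501713 0.0285414 ] 3 rows
```

>>> jog_arm:
  targets:
    - [0, 0, 0, 1.2, -1.3, 0.2, 5.4]
    - [0, 0, 0, 1.2, -1.3, 0.2, 5.4]
    - [0, 0, 0, 1.2, -1.4, 0.1, 5.4]
    - [0, 0, 0, 1.1, -1.3, 0.1, 5.4]
    - [0, 0, 0, 0, 0, 0, 5.4]
    - [0, 0, 0, 0, 0, 0, 5.4]

```text
time: 11.35
position: [0.5035, 0.2369, 0.05]
tool_rot: [0.26, 1.028, -0.447]
ft_force: [0.3, 0.3, -3.1]
grip_width: 0.69
```

```bash
python3 - <<'E'
from h import *
T=tool(S1,-30);s=get_state();print(s["position"],s["ft_force"])
p,r=plan(np.r_[s["position"][:2],.0285],R.from_rotvec(s["tool_rot"]).as_matrix(),n=3,jaw=5.4)
E
```

```text
[0.50348603 0.23686229 0.05004316] [ 0.31057393  0.27797607 -3.10246722]
[0.0, 0.0, 0.0, 0.62, -0.0, -0.36, 5.4]
[0.0, 0.0, 0.0, 0.62, -0.0, -0.36, 5.4]
[0.0, 0.0, 0.0, 0.63, -0.0, -0.35, 5.4]
end [0.5035079  0.23687913 0.02849834] 3 rows
```

>>> jog_arm:
  targets:
    - [0, 0, 0, 0.8, 0, -0.5, 5.4]
    - [0, 0, 0, 0.6, 0, -0.4, 5.4]
    - [0, 0, 0, 0.3, 0, -0.2, 5.4]
    - [0, 0, 0, 0.1, 0, 0, 5.4]
    - [0, 0, 0, 0, 0, 0, 5.4]
    - [0, 0, 0, 0, 0, 0, 5.4]

```text
time: 12.1
position: [0.5029, 0.2364, 0.0288]
tool_rot: [0.26, 1.028, -0.448]
ft_force: [-0.0, -0.2, -2.4]
grip_width: 0.68
```

>>> jog_arm:
  targets:
    - [0, 0, 0, 0.1, 0, 0, 5.4]
    - [0, 0, 0, 0, 0, 0, 5.4]
    - [0, 0, 0, 0, 0, 0, 6.4]
    - [0, 0, 0, 0, 0, 0, 7.2]
    - [0, 0, 0, 0, 0, 0, 7.4]
    - [0, 0, 0, -1, 0, 0, 7.6]
    - [0, 0, 0, -3, 0, 0, 7.6]
    - [0, 0, 0, -5, 0, 0, 7.6]
    - [0, 0, 0, -3, 0, 0, 7.6]
    - [0, 0, 0, 0, 0, 0, 7.6]

```text
time: 13.35
position: [0.4509, 0.267, 0.135]
tool_rot: [0.262, 1.025, -0.443]
ft_force: [0.3, -0.2, -0.3]
grip_width: 0.869
```

```bash
python3 - <<'E'
from h import *
im,d=get_image("wrist");cv2.imwrite("pics/w8.png",im[:,:,::-1]);np.savez("w8.npz",im=im,d=d)
im,d=get_image("scene");cv2.imwrite("pics/s8.png",cv2.resize(im[120:280,280:480],None,fx=4,fy=3.75)[:,:,::-1])
E
```

```text
(no output)
```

View pics/w8.png

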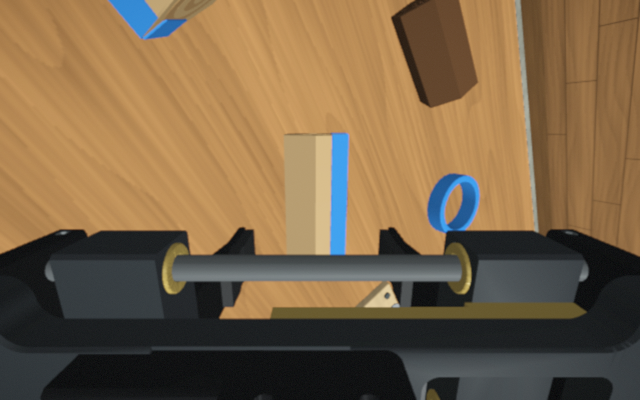

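View pics/s8.png

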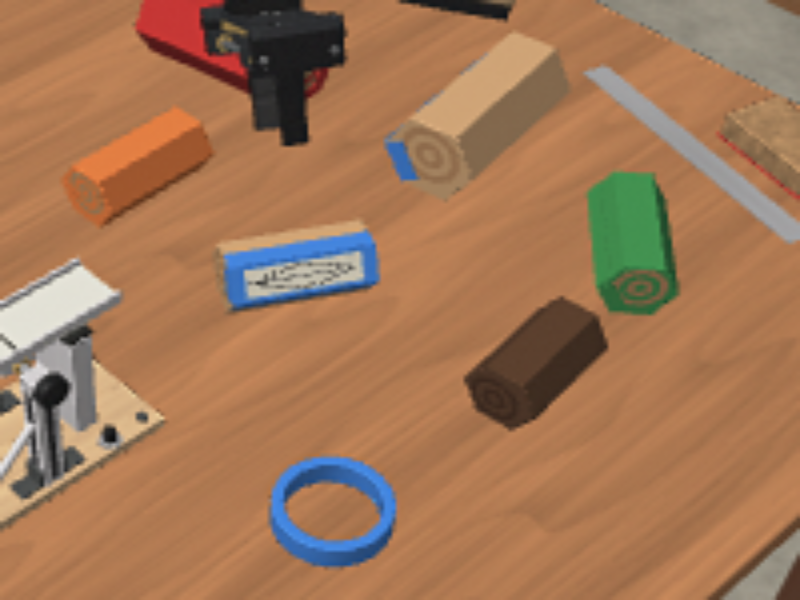

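The blank now rests one flat on, with the taped face at (305,270) in the scene crop, facing up and sideways. Next I'll swing the tool back to +30° above it for the second grip.

```bash
python3 - <<'E'
from h import *
s=get_state();print(s["position"])
T=tool(S1,30);c=np.array([.502,.237,.03])
p,r=plan([.49,.245,.19],tool(S1,0),jaw=7.6)
p,r=plan(c-T[:,0]*.09,T,jaw=7.6,p0=p,R0=r)
E
```

```text
[0.45065471 0.26409406 0.13191103]
[0.0, 7.5, 0.0, -0.72, 0.05, 1.67, 7.6]
[0.0, 7.4, 0.0, -0.93, 0.05, 1.56, 7.6]
[0.0, 7.5, 0.0, -1.12, 0.04, 1.43, 7.6]
[0.0, 7.4, 0.0, -1.3, 0.05, 1.28, 7.6]
end [0.49005146 0.24500568 0.19005311] 4 rows
[0.0, 7.5, 0.0, 2.05, -0.03, 1.48, 7.6]
[0.0, 7.5, 0.0, 1.84, -0.04, 1.74, 7.6]
[0.0, 7.5, 0.0, 1.6, -0.03, 1.96, 7.6]
[0.0, 7.5, 0.0, 1.34, -0.04, 2.16, 7.6]
end [0.54159158 0.21559326 0.107907  ] 4 rows
```

>>> jog_arm:
  targets:
    - [0, 7.5, 0, -0.7, 0, 1.7, 7.6]
    - [0, 7.5, 0, -0.9, 0, 1.6, 7.6]
    - [0, 7.5, 0, -1.1, 0, 1.4, 7.6]
    - [0, 7.5, 0, -1.3, 0, 1.3, 7.6]
    - [0, 7.5, 0, 2.0, 0, 1.5, 7.6]
    - [0, 7.5, 0, 1.8, 0, 1.7, 7.6]
    - [0, 7.5, 0, 1.6, 0, 2.0, 7.6]
    - [0, 7.5, 0, 1.3, 0, 2.2, 7.6]
    - [0, 0, 0, 0, 0, 0, 7.6]
    - [0, 0, 0, 0, 0, 0, 7.6]

```text
time: 14.7
position: [0.5416, 0.2152, 0.1072]
tool_rot: [0.517, 2.05, -0.298]
ft_force: [-0.6, 0.6, 0.9]
grip_width: 0.876
```

>>> jog_arm:
  targets:
    - [0, 0, 0, 0, 0, 0, 7.6]
    - [0, 0, 0, 0, 0, 0, 7.6]

```text
time: 14.95
position: [0.5424, 0.216, 0.1104]
tool_rot: [0.515, 2.044, -0.295]
ft_force: [0.5, 0.8, 0.0]
grip_width: 0.875
```

```bash
python3 - <<'E'
from h import *
s=get_state();print(s["position"],np.abs(s["qd"]).max())
T=tool(S1,30);c=np.array([.502,.237,.03])
plan(c-T[:,0]*.08,T,jaw=7.6)
im,d=get_image("wrist");cv2.imwrite("pics/w9.png",im[:,:,::-1])
hsv=cv2.cvtColor(im,cv2.COLOR_RGB2HSV)
for v in range(140,216,25):print(v,[(u,*hsv[v,u,:].tolist()) for u in range(290,340,3)])
E
```

```text
[0.54238211 0.21599639 0.11040182] 0.008236135093279657
[0.2, 0.0, -0.0, 1.24, -0.07, 0.08, 7.6]
end [0.53720841 0.2180006  0.09926153] 1 rows
140 [(290, 20, 89, 216), (293, 20, 90, 216), (296, 20, 89, 216), (299, 107, 136, 235), (302, 103, 187, 239), (305, 103, 184, 240), (308, 103, 184, 240), (311, 103, 187, 239), (314, 103, 186, 240), (317, 103, 187, 232), (320, 104, 193, 207), (323, 104, 190, 208), (326, 104, 192, 208), (329, 104, 193, 207), (332, 104, 194, 208), (335, 104, 190, 208), (338, 104, 192, 208)]
165 [(290, 19, 89, 217), (293, 20, 90, 216), (296, 20, 91, 218), (299, 109, 116, 234), (302, 103, 186, 240), (305, 103, 187, 240), (308, 103, 186, 240), (311, 103, 184, 240), (314, 103, 185, 240), (317, 103, 189, 231), (320, 104, 190, 208), (323, 70, 8, 196), (326, 40, 16, 196), (329, 44, 14, 203), (332, 43, 15, 203), (335, 47, 15, 116), (338, 50, 11, 136)]
190 [(290, 20, 89, 217), (293, 20, 89, 217), (296, 20, 92, 217), (299, 109, 94, 223), (302, 103, 187, 240), (305, 103, 186, 240), (308, 103, 186, 240), (311, 103, 186, 240), (314, 103, 186, 240), (317, 104, 189, 220), (320, 104, 181, 208), (323, 56, 10, 204), (326, 44, 14, 196), (329, 41, 17, 165), (332, 41, 14, 197), (335, 42, 14, 179), (338, 43, 15, 199)]
215 [(290, 19, 89, 217), (293, 20, 89, 217), (296, 19, 90, 218), (299, 111, 63, 213), (302, 103, 187, 240), (305, 103, 187, 240), (308, 103, 186, 240), (311, 103, 184, 240), (314, 103, 183, 241), (317, 103, 188, 222), (320, 105, 173, 208), (323, 48, 13, 202), (326, 47, 15, 158), (329, 43, 15, 201), (332, 40, 15, 203), (335, 45, 13, 153), (338, 43, 15, 205)]
```

View pics/w9.png

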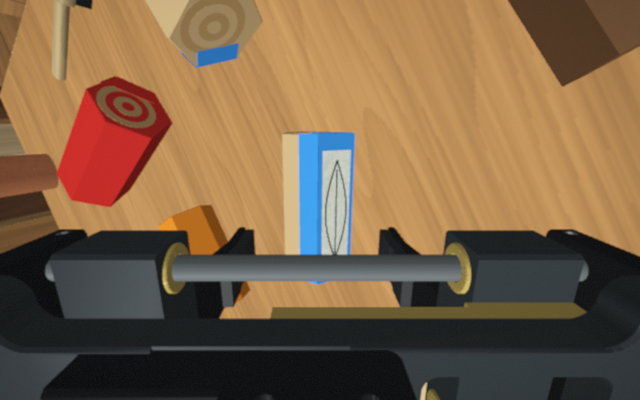

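The corner edge is at col 317.5, centred, and the bar is parallel. The leaf pattern shows on the right flat at (337,200). Advancing 95 mm and gripping.

>>> jog_arm:
  targets:
    - [0.2, 0, 0, 3, -0.1, 0.1, 7.6]
    - [0, 0, 0, 3, 0, 0, 7.6]
    - [0, 0, 0, 2, 0, 0, 7.5]
    - [0, 0, 0, 1.2, 0, 0, 7.4]
    - [0, 0, 0, 0, 0, 0, 7.4]
    - [0, 0, 0, 0, 0, 0, 7.4]
    - [0, 0, 0, 0, 0, 0, 7.4]

```text
time: 15.88
position: [0.503, 0.2355, 0.0289]
tool_rot: [0.52, 2.046, -0.301]
ft_force: [0.1, -0.9, -0.3]
grip_width: 0.851
```

>>> jog_arm:
  targets:
    - [0, 0, 0, 0.1, 0, 0, 7.0]
    - [0, 0, 0, 0, 0, 0, 6.6]
    - [0, 0, 0, 0, 0, 0, 6.2]
    - [0, 0, 0, 0, 0, 0, 5.6]
    - [0, 0, 0, 0, 0, 0, 5.4]
    - [0, 0, 0, 0, 0, 0, 5.4]
  squeeze: 30

```text
time: 16.62
position: [0.5004, 0.2364, 0.028]
tool_rot: [0.518, 2.05, -0.3]
ft_force: [-4.1, -0.1, 4.7]
grip_width: 0.683
```

>>> jog_arm:
  targets:
    - [0, 0, 0, -0.9, 0, -0.5, 5.4]
    - [0, 0, 0, -2.6, 0, -1.5, 5.4]
    - [0, 0, 0, -2.6, 0, -1.5, 5.4]
    - [0, -5, 0, 0, 0, 0, 5.4]
    - [0, -8, 0, 0, 0, 0, 5.4]
    - [0, -8, 0, 0, 0, 0, 5.4]
    - [0, -8, 0, 0, 0, 0, 5.4]
    - [0, -8, 0, 0, 0, 0, 5.4]
    - [0, -8, 0, 0, 0, 0, 5.4]
    - [0, -8, 0, 0, 0, 0, 5.4]

```text
time: 17.88
position: [0.5025, 0.236, 0.0987]
tool_rot: [0.291, 1.142, -0.439]
ft_force: [-0.3, -0.7, -3.5]
grip_width: 0.687
```

>>> jog_arm:
  targets:
    - [0, -7, 0, 0, 0, 0, 5.4]
    - [0, 0, 0, -2, 0, 1.1, 5.4]
    - [0, 0, 0, -4, 0, 2.3, 5.4]
    - [0, 0, 0, -4, 0, 2.3, 5.4]
    - [0, 0, 0, -3, 0, 1.7, 5.4]
    - [0, 0, 0, 0, 0, 0, 5.4]
    - [0, 0, 0, 0, 0, 0, 5.4]
    - [0, 0, 0, 0, 0, 0, 5.4]

```text
time: 18.88
position: [0.501, 0.2354, 0.2449]
tool_rot: [0.258, 1.031, -0.453]
ft_force: [0.9, -0.5, -2.1]
grip_width: 0.687
```

```bash
python3 - <<'E'
from h import *
s=get_state();print(s["grip_width"],np.abs(s["qd"]).max(),s["position"],s["joint_positions"])
im,d=get_image("wrist");cv2.imwrite("pics/w10.png",im[:,:,::-1])
W=cloud("",d,wristcam())
for v in (150,180,210): print([(u,W[v,u].round(3).tolist()) for u in range(300,380,10)])
im,d=get_image("scene");cv2.imwrite("pics/s10.png",cv2.resize(im[120:280,280:480],None,fx=4,fy=3.75)[:,:,::-1])
St=np.array([1,-.0143,0])
T=tool(St,-30)
p,r=plan([.495,.10,.29],T,jaw=5.4)
p,r=plan([.4901,-.1113,.26],T,jaw=5.4,p0=p,R0=r)
E
```

```text
0.6873548390500893 0.005979901266271823 [0.50101352 0.23535544 0.24493259] [-0.25667791 -0.03529229 -0.54763853  1.89197573  0.52221742  1.1875568
 -1.47845699]
[(300, [0.509, 0.299, 0.27]), (310, [0.512, 0.298, 0.274]), (320, [0.515, 0.296, 0.277]), (330, [0.52, 0.293, 0.277]), (340, [0.524, 0.291, 0.278]), (350, [0.529, 0.288, 0.278]), (360, [0.535, 0.284, 0.277]), (370, [0.54, 0.281, 0.277])]
[(300, [0.502, 0.287, 0.27]), (310, [0.506, 0.285, 0.274]), (320, [0.509, 0.284, 0.277]), (330, [0.513, 0.281, 0.277]), (340, [0.517, 0.279, 0.279]), (350, [0.523, 0.274, 0.278]), (360, [0.528, 0.271, 0.278]), (370, [0.534, 0.267, 0.277])]
[(300, [0.495, 0.273, 0.269]), (310, [0.498, 0.273, 0.274]), (320, [0.502, 0.271, 0.277]), (330, [0.506, 0.268, 0.278]), (340, [0.511, 0.264, 0.278]), (350, [0.516, 0.26, 0.277]), (360, [0.521, 0.257, 0.278]), (370, [0.527, 0.252, 0.277])]
[-8.0, -0.1, 4.7, -0.3, -4.08, 2.44, 5.4]
[-8.0, -0.1, 4.6, -0.64, -4.34, 1.86, 5.4]
[-7.9, -0.1, 4.7, -0.99, -4.49, 1.23, 5.4]
end [0.49495182 0.10002677 0.29000979] 3 rows
[-0.0, -0.0, -0.0, 0.63, -5.28, -0.41, 5.4]
[-0.0, -0.0, -0.0, 0.62, -5.29, -0.41, 5.4]
[-0.0, -0.0, -0.0, 0.63, -5.28, -0.42, 5.4]
[-0.0, -0.0, -0.0, 0.62, -5.29, -0.41, 5.4]
end [ 0.49011383 -0.11131485  0.26003437] 4 rows
```

View pics/w10.png

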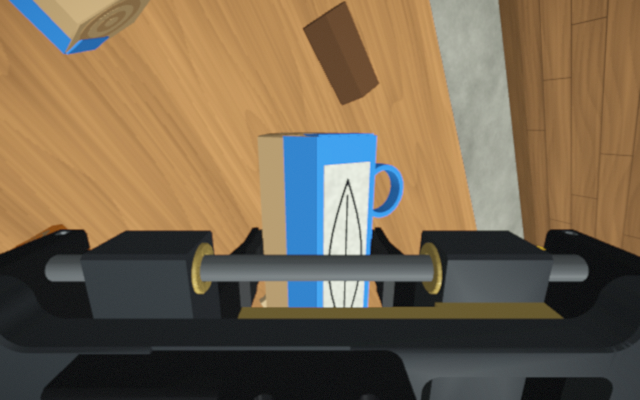

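View pics/s10.png

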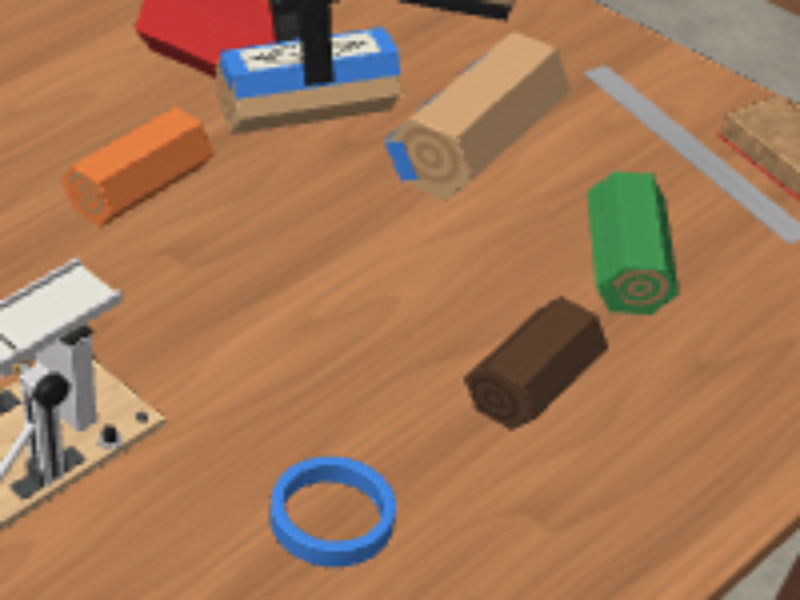

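The taped face is on top and level: the flat is at z = 0.277 throughout, with the leaf pattern at (345,240). I'll find the bar's centre in the tool frame from its far end, then carry it over the tray.

```bash
python3 - <<'E'
from h import *
im=cv2.imread("pics/w10.png");hsv=cv2.cvtColor(im,cv2.COLOR_BGR2HSV)
print([(v,hsv[v,345].tolist()) for v in range(128,142)])
c=wristcam();Tm=R.from_rotvec(get_state()["tool_rot"]);p=get_state()["position"]
def tl(u,v,z): return Tm.inv().apply(ray("",[(u,v)],z,c)[0]-p)*1000
for z in (.2475+.03,):
  print("far end top",tl(345,134,z),"left edge",tl(317,180,z),tl(317,220,z),"right edge",tl(376,160,z),tl(373,220,z))
  print([ (v,[ (u,hsv[v,u].tolist()) for u in range(366,380,2)]) for v in (150,200)])
E
```

```text
[(128, [16, 136, 193]), (129, [16, 134, 194]), (130, [17, 135, 196]), (131, [16, 137, 196]), (132, [13, 112, 178]), (133, [121, 75, 157]), (134, [105, 186, 215]), (135, [103, 190, 236]), (136, [103, 189, 239]), (137, [103, 187, 239]), (138, [103, 187, 239]), (139, [103, 186, 239]), (140, [103, 186, 239]), (141, [103, 186, 239])]
far end top [-29.57107394  66.79854454  13.39867735] left edge [-37.00065076  46.22437548   0.20960544] [-36.89510748  26.5641262    0.23066371] right edge [-19.59459645  53.34913604  30.76666623] [-19.30906805  20.49361052  30.99309983]
[(150, [(366, [103, 189, 239]), (368, [103, 187, 239]), (370, [103, 188, 239]), (372, [103, 188, 239]), (374, [103, 180, 239]), (376, [128, 40, 180]), (378, [17, 138, 192])]), (200, [(366, [44, 12, 237]), (368, [106, 89, 236]), (370, [103, 188, 240]), (372, [105, 155, 233]), (374, [8, 69, 184]), (376, [16, 137, 182]), (378, [16, 138, 181])])]
```

>>> jog_arm:
  targets:
    - [-8, 0, 4.7, -0.3, -4.1, 2.4, 5.4]
    - [-8, 0, 4.6, -0.6, -4.3, 1.9, 5.4]
    - [-8, 0, 4.7, -1, -4.5, 1.2, 5.4]
    - [0, 0, 0, 0.6, -5.3, -0.4, 5.4]
    - [0, 0, 0, 0.6, -5.3, -0.4, 5.4]
    - [0, 0, 0, 0.6, -5.3, -0.4, 5.4]
    - [0, 0, 0, 0.6, -5.3, -0.4, 5.4]
    - [0, 0, 0, 0, 0, 0, 5.4]
    - [0, 0, 0, 0, 0, 0, 5.4]
    - [0, 0, 0, 0, 0, 0, 5.4]

```text
time: 20.23
position: [0.5196, -0.0445, 0.2313]
tool_rot: [0.058, 1.112, -0.149]
ft_force: [-0.2, -0.2, -2.8]
grip_width: 0.689
```

```bash
python3 - <<'E'
from h import *
s=get_state();print(s["grip_width"],np.abs(s["qd"]).max(),s["position"],s["joint_positions"])
T=tool(np.array([1,-.0143,0]),-30);plan([.4901,-.1113,.22],T,jaw=5.4)
im,d=get_image("wrist");cv2.imwrite("pics/w11.png",im[:,:,::-1]);np.savez("w11.npz",im=im,d=d)
im,d=get_image("top");cv2.imwrite("pics/t11.png",cv2.resize(im[150:260,300:500],None,fx=4,fy=4)[:,:,::-1])
im,d=get_image("scene");cv2.imwrite("pics/s11.png",cv2.resize(im[130:310,180:380],None,fx=4,fy=3.3)[:,:,::-1])
E
```

```text
0.6892464958295557 0.005611428613766573 [ 0.51956308 -0.04452809  0.23127298] [ 0.14318488 -0.30048713 -0.15415575  2.12434832  0.06823538  0.8664849
 -0.18946003]
[-3.0, -1.9, 2.5, 0.17, -3.5, -1.15, 5.4]
[-3.0, -1.9, 2.6, -0.02, -3.44, -1.34, 5.4]
end [ 0.49015884 -0.11126817  0.21998808] 2 rows
```

View pics/w11.png

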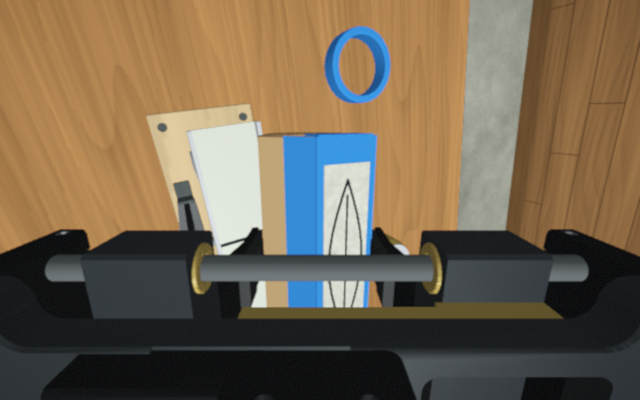

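View pics/t11.png

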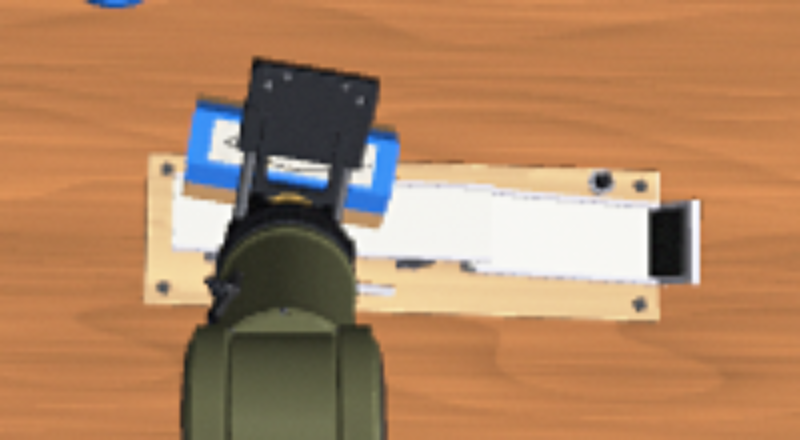

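View pics/s11.png

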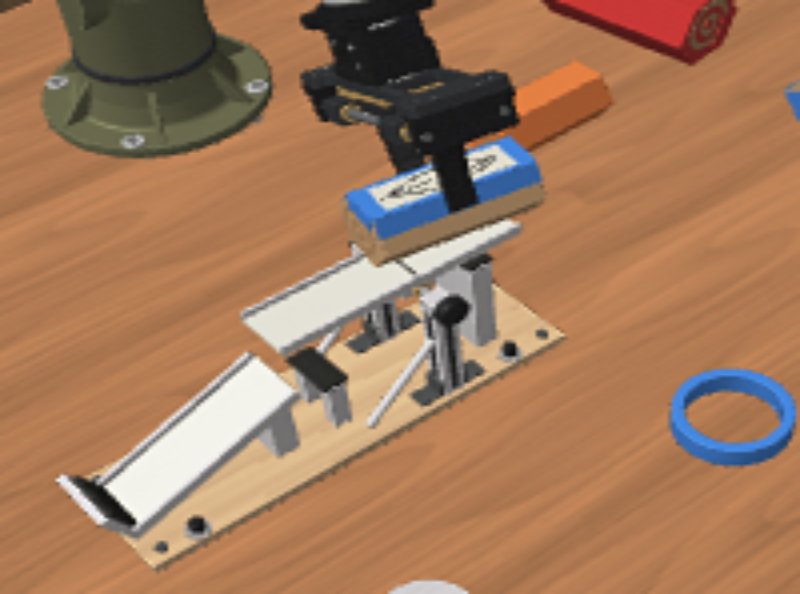

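The taped face is still on top, but the arm stopped short. Joint 2 is at its limit (-0.30), because leaning the wrist towards the base at the tray is too close in. The lean has to be outward there, so I'll carry the blank back to the free bench spot and set it down tape up. Then I'll regrip it leaning to the S (+x) side.

```bash
python3 - <<'E'
from h import *
s=get_state()
T=tool(S1,-30)
p,r=plan([.55,.04,.25],R.from_rotvec(s["tool_rot"]).as_matrix(),jaw=5.4,n=3)
p,r=plan([.505,.235,.13],T,jaw=5.4,p0=p,R0=r,n=6)
E
```

```text
[0.0, 0.0, 0.0, -0.37, 2.92, 0.83, 5.4]
[0.0, -0.0, 0.0, -0.37, 2.93, 0.83, 5.4]
[0.0, -0.0, 0.0, -0.37, 2.92, 0.83, 5.4]
end [0.54999023 0.03997763 0.24995904] 3 rows
[3.0, -0.6, -1.3, 1.17, 3.16, -1.94, 5.4]
[3.0, -0.6, -1.3, 1.08, 3.08, -2.12, 5.4]
[3.1, -0.5, -1.3, 0.99, 2.98, -2.29, 5.4]
[3.0, -0.6, -1.3, 0.9, 2.88, -2.46, 5.4]
[3.1, -0.6, -1.4, 0.81, 2.76, -2.61, 5.4]
[3.0, -0.5, -1.3, 0.71, 2.64, -2.77, 5.4]
end [0.50500734 0.23500204 0.12997194] 6 rows
```

>>> jog_arm:
  targets:
    - [0, 0, 0, -0.4, 2.9, 0.8, 5.4]
    - [0, 0, 0, -0.4, 2.9, 0.8, 5.4]
    - [0, 0, 0, -0.4, 2.9, 0.8, 5.4]
    - [3, -0.6, -1.3, 1.2, 3.2, -1.9, 5.4]
    - [3, -0.6, -1.3, 1.1, 3.1, -2.1, 5.4]
    - [3, -0.5, -1.3, 1, 3, -2.3, 5.4]
    - [3, -0.6, -1.3, 0.9, 2.9, -2.5, 5.4]
    - [3, -0.6, -1.4, 0.8, 2.8, -2.6, 5.4]
    - [3, -0.5, -1.3, 0.7, 2.6, -2.8, 5.4]
    - [0, 0, 0, 0, 0, 0, 5.4]

```text
time: 21.62
position: [0.502, 0.2393, 0.1275]
tool_rot: [0.255, 1.031, -0.44]
ft_force: [-0.5, -1.0, -1.8]
grip_width: 0.689
```

>>> jog_arm:
  targets:
    - [0, 0, 0, 0, 0, 0, 5.4]
    - [0, 0, 0, 0, 0, 0, 5.4]

```text
time: 21.88
position: [0.5051, 0.2332, 0.1308]
tool_rot: [0.259, 1.024, -0.449]
ft_force: [0.3, 0.2, -2.7]
grip_width: 0.683
```

```bash
python3 - <<'E'
from h import *
s=get_state();print(s["grip_width"],np.abs(s["qd"]).max(),s["position"],s["joint_positions"])
im,d=get_image("wrist");W=cloud("",d,wristcam())
print([(u,W[180,u].round(3).tolist()) for u in range(320,375,10)])
T=tool(S1,-30)
p,r=plan([.505,.235,.05],T,jaw=5.4,n=3)
p,r=plan([.505,.235,.0285],T,jaw=5.4,n=3,p0=p,R0=r)
E
```

```text
0.6833081933068191 0.0064599924689988705 [0.50512742 0.23324448 0.13076441] [-0.02392027  0.11232419 -0.82019276  2.02490012  0.70799486  1.02780377
 -1.70501968]
[(320, [0.512, 0.282, 0.164]), (330, [0.517, 0.279, 0.163]), (340, [0.521, 0.276, 0.164]), (350, [0.526, 0.272, 0.164]), (360, [0.532, 0.269, 0.164]), (370, [0.538, 0.265, 0.163])]
[-0.0, 0.0, 0.0, 2.31, 0.05, -1.38, 5.4]
[-0.0, 0.0, 0.0, 2.32, 0.05, -1.38, 5.4]
[-0.0, 0.1, 0.0, 2.31, 0.05, -1.38, 5.4]
end [0.50496683 0.23500767 0.0500254 ] 3 rows
[-0.0, -0.0, 0.0, 0.62, 0.0, -0.36, 5.4]
[-0.0, -0.0, 0.0, 0.62, 0.0, -0.36, 5.4]
[-0.0, -0.0, 0.0, 0.63, 0.0, -0.35, 5.4]
end [0.50503616 0.23497157 0.02848071] 3 rows
```

>>> jog_arm:
  targets:
    - [0, 0, 0, 2.6, 0, -1.5, 5.4]
    - [0, 0, 0, 2.6, 0, -1.5, 5.4]
    - [0, 0, 0, 1.7, 0, -1.0, 5.4]
    - [0, 0, 0, 1.0, 0, -0.6, 5.4]
    - [0, 0, 0, 0.5, 0, -0.3, 5.4]
    - [0, 0, 0, 0.3, 0, -0.1, 5.4]
    - [0, 0, 0, 0, 0, 0, 5.4]
    - [0, 0, 0, 0, 0, 0, 5.4]

```text
time: 22.92
position: [0.5049, 0.2342, 0.0302]
tool_rot: [0.258, 1.024, -0.448]
ft_force: [0.7, -0.6, -3.0]
grip_width: 0.688
```

>>> jog_arm:
  targets:
    - [0, 0, 0, 0.1, 0, -0.1, 5.4]
    - [0, 0, 0, 0.1, 0, 0, 5.4]
    - [0, 0, 0, 0.1, 0, 0, 5.4]
    - [0, 0, 0, 0, 0, 0, 5.4]
    - [0, 0, 0, 0, 0, 0, 5.4]

```text
time: 23.55
position: [0.5049, 0.2343, 0.028]
tool_rot: [0.257, 1.023, -0.448]
ft_force: [-8.4, -1.2, 11.3]
grip_width: 0.687
```

Contact at 11 N. Release, back out, swing to +30°.

>>> jog_arm:
  targets:
    - [0, 0, 0, 0, 0, 0, 6.2]
    - [0, 0, 0, 0, 0, 0, 7.2]
    - [0, 0, 0, 0, 0, 0, 7.4]
    - [0, 0, 0, -1, 0, 0, 7.6]
    - [0, 0, 0, -3, 0, 0, 7.6]
    - [0, 0, 0, -5, 0, 0, 7.6]
    - [0, 0, 0, -3, 0, 0, 7.6]
    - [0, 0, 0, 0, 0, 0, 7.6]

```text
time: 24.55
position: [0.4526, 0.2646, 0.1333]
tool_rot: [0.259, 1.021, -0.444]
ft_force: [0.9, -0.6, 0.1]
grip_width: 0.871
```

>>> jog_arm:
  targets:
    - [0, 7.5, 0, -0.7, 0, 1.7, 7.6]
    - [0, 7.5, 0, -0.9, 0, 1.6, 7.6]
    - [0, 7.5, 0, -1.1, 0, 1.4, 7.6]
    - [0, 7.5, 0, -1.3, 0, 1.3, 7.6]
    - [0, 7.5, 0, 2.0, 0, 1.5, 7.6]
    - [0, 7.5, 0, 1.8, 0, 1.7, 7.6]
    - [0, 7.5, 0, 1.6, 0, 2.0, 7.6]
    - [0, 7.5, 0, 1.3, 0, 2.2, 7.6]
    - [0, 0, 0, 0, 0, 0, 7.6]
    - [0, 0, 0, 0, 0, 0, 7.6]

```text
time: 25.8
position: [0.5435, 0.2132, 0.1065]
tool_rot: [0.515, 2.046, -0.298]
ft_force: [-0.6, 0.3, 0.9]
grip_width: 0.872
```

>>> jog_arm:
  targets:
    - [0, 0, 0, 0, 0, 0, 7.6]
    - [0, 0, 0, 0, 0, 0, 7.6]

```text
time: 26.05
position: [0.5441, 0.2137, 0.1093]
tool_rot: [0.513, 2.041, -0.296]
ft_force: [-1.0, -0.2, -0.4]
grip_width: 0.874
```

```bash
python3 - <<'E'
from h import *
s=get_state();print(s["position"],np.abs(s["qd"]).max())
T=tool(S1,30);c=np.array([.505,.2345,.03])
plan(c+T[:,0]*.002,T,jaw=7.6,n=4)
cam=wristcam();im,d=get_image("wrist");cv2.imwrite("pics/w12.png",im[:,:,::-1])
hsv=cv2.cvtColor(im,cv2.COLOR_RGB2HSV)
W=cloud("",d,cam)
for v in range(150,226,25):print(v,[(u,int(hsv[v,u,2]),W[v,u].round(3).tolist()) for u in range(280,340,5)])
E
```

```text
[0.5441442  0.21368486 0.10929545] 0.008599295795597746
[0.0, 0.1, 0.0, 2.32, -0.0, 0.02, 7.6]
[0.1, 0.0, 0.0, 2.32, -0.01, 0.03, 7.6]
[0.0, 0.1, 0.0, 2.32, -0.0, 0.03, 7.6]
[0.1, 0.0, 0.1, 2.32, -0.01, 0.03, 7.6]
end [0.50416463 0.23493307 0.02828152] 4 rows
150 [(280, 197, [0.47, 0.303, 0.0]), (285, 236, [0.518, 0.285, 0.061]), (290, 235, [0.521, 0.283, 0.06]), (295, 235, [0.526, 0.281, 0.06]), (300, 236, [0.531, 0.279, 0.061]), (305, 233, [0.535, 0.277, 0.06]), (310, 230, [0.539, 0.275, 0.06]), (315, 234, [0.543, 0.273, 0.06]), (320, 207, [0.546, 0.271, 0.057]), (325, 206, [0.548, 0.27, 0.054]), (330, 207, [0.55, 0.269, 0.05]), (335, 203, [0.552, 0.267, 0.045])]
175 [(280, 182, [0.455, 0.279, 0.0]), (285, 227, [0.506, 0.267, 0.06]), (290, 229, [0.512, 0.265, 0.06]), (295, 235, [0.516, 0.263, 0.06]), (300, 234, [0.521, 0.261, 0.061]), (305, 241, [0.525, 0.259, 0.06]), (310, 235, [0.53, 0.257, 0.06]), (315, 234, [0.534, 0.255, 0.06]), (320, 207, [0.536, 0.254, 0.057]), (325, 207, [0.538, 0.252, 0.053]), (330, 208, [0.54, 0.251, 0.049]), (335, 195, [0.542, 0.249, 0.044])]
200 [(280, 194, [0.441, 0.254, 0.0]), (285, 232, [0.496, 0.248, 0.06]), (290, 223, [0.5, 0.246, 0.059]), (295, 237, [0.506, 0.244, 0.061]), (300, 232, [0.51, 0.242, 0.06]), (305, 233, [0.515, 0.241, 0.06]), (310, 232, [0.519, 0.239, 0.06]), (315, 235, [0.523, 0.237, 0.059]), (320, 207, [0.526, 0.236, 0.057]), (325, 207, [0.529, 0.234, 0.053]), (330, 207, [0.53, 0.232, 0.049]), (335, 192, [0.532, 0.23, 0.045])]
225 [(280, 185, [0.425, 0.227, 0.0]), (285, 237, [0.485, 0.228, 0.061]), (290, 160, [0.49, 0.226, 0.062]), (295, 233, [0.495, 0.225, 0.061]), (300, 225, [0.499, 0.223, 0.06]), (305, 229, [0.504, 0.221, 0.059]), (310, 230, [0.509, 0.22, 0.061]), (315, 236, [0.514, 0.218, 0.06]), (320, 208, [0.516, 0.216, 0.057]), (325, 208, [0.518, 0.214, 0.053]), (330, 207, [0.52, 0.212, 0.049]), (335, 165, [0.522, 0.21, 0.044])]
```

View pics/w12.png

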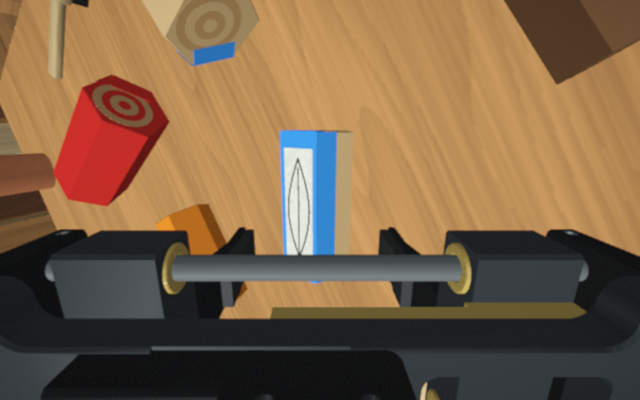

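The blank rests tape up: the flat is at 0.060, with the leaf on the left flat at (300,200). The edge is at col 317, aligned. Advance and grip.

>>> jog_arm:
  targets:
    - [0.1, 0.1, 0, 3, 0, 0, 7.6]
    - [0.1, 0.1, 0, 3, 0, 0.1, 7.6]
    - [0, 0, 0, 2, 0, 0, 7.5]
    - [0, 0, 0, 1.1, 0, 0, 7.4]
    - [0, 0, 0, 0, 0, 0, 7.4]
    - [0, 0, 0, 0, 0, 0, 7.4]

```text
time: 26.85
position: [0.5058, 0.2338, 0.0287]
tool_rot: [0.519, 2.046, -0.301]
ft_force: [0.7, 0.1, -0.1]
grip_width: 0.85
```

>>> jog_arm:
  targets:
    - [0, 0, 0, 0, 0, 0, 7.0]
    - [0, 0, 0, 0, 0, 0, 6.6]
    - [0, 0, 0, 0, 0, 0, 6.2]
    - [0, 0, 0, 0, 0, 0, 5.6]
    - [0, 0, 0, 0, 0, 0, 5.4]
    - [0, 0, 0, 0, 0, 0, 5.4]
  squeeze: 30

```text
time: 27.6
position: [0.5032, 0.2348, 0.0291]
tool_rot: [0.517, 2.052, -0.3]
ft_force: [-3.7, 0.6, 5.7]
grip_width: 0.686
```

>>> jog_arm:
  targets:
    - [0, 0, 0, -0.9, 0, -0.5, 5.4]
    - [0, 0, 0, -2.6, 0, -1.5, 5.4]
    - [0, 0, 0, -4, 0, -2.3, 5.4]
    - [0, 0, 0, -4.4, 0, -2.5, 5.4]
    - [0, 0, 0, -4, 0, -2.3, 5.4]
    - [0, 0, 0, -3, 0, -1.7, 5.4]
    - [0, 0, 0, 0, 0, 0, 5.4]
    - [0, 0, 0, 0, 0, 0, 5.4]

```text
time: 28.6
position: [0.5064, 0.2328, 0.244]
tool_rot: [0.517, 2.048, -0.304]
ft_force: [-0.0, -0.2, -3.5]
grip_width: 0.688
```

```bash
python3 - <<'E'
from h import *
s=get_state();print(s["grip_width"],np.abs(s["qd"]).max(),s["position"],s["joint_positions"].round(2))
cam=wristcam();im,d=get_image("wrist");W=cloud("",d,cam);cv2.imwrite("pics/w13.png",im[:,:,::-1])
print([(u,W[180,u].round(3).tolist()) for u in range(275,318,8)])
hsv=cv2.cvtColor(im,cv2.COLOR_RGB2HSV);print([(v,hsv[v,300].tolist()) for v in range(126,140)])
T=tool(np.array([1,-.0143,0]),30)
p,r=plan([.515,.06,.25],T,jaw=5.4,n=4)
p,r=plan([.4901,-.1113,.24],T,jaw=5.4,p0=p,R0=r,n=4)
E
```

```text
0.6882020941489373 0.017491998907205337 [0.50641708 0.23279936 0.24401358] [ 0.26  0.51 -0.74  1.36 -0.09  1.71 -0.96]
[(275, [0.522, 0.274, 0.275]), (283, [0.528, 0.272, 0.276]), (291, [0.532, 0.27, 0.276]), (299, [0.536, 0.268, 0.276]), (307, [0.541, 0.266, 0.276]), (315, [0.544, 0.265, 0.275])]
[(126, [16, 136, 190]), (127, [16, 135, 192]), (128, [16, 135, 193]), (129, [16, 137, 194]), (130, [17, 135, 194]), (131, [16, 128, 177]), (132, [154, 30, 118]), (133, [106, 175, 184]), (134, [103, 192, 231]), (135, [103, 186, 240]), (136, [103, 186, 240]), (137, [103, 186, 239]), (138, [103, 188, 239]), (139, [103, 186, 239])]
[-6.0, -0.1, -3.4, -1.26, -3.69, 1.88, 5.4]
[-6.0, -0.1, -3.4, -1.03, -3.93, 1.48, 5.4]
[-6.0, -0.1, -3.4, -0.79, -4.12, 1.06, 5.4]
[-6.1, -0.0, -3.4, -0.53, -4.25, 0.61, 5.4]
end [0.51495361 0.06000767 0.24997712] 4 rows
[0.0, -0.0, -0.0, 0.49, -4.29, -0.36, 5.4]
[0.0, -0.0, -0.0, 0.49, -4.29, -0.36, 5.4]
[0.0, -0.0, -0.0, 0.5, -4.29, -0.36, 5.4]
[0.0, -0.0, -0.0, 0.49, -4.3, -0.37, 5.4]
end [ 0.49007442 -0.11134501  0.2400517 ] 4 rows
```

>>> jog_arm:
  targets:
    - [-6, 0, -3.4, -1.3, -3.7, 1.9, 5.4]
    - [-6, 0, -3.4, -1, -3.9, 1.5, 5.4]
    - [-6, 0, -3.4, -0.8, -4.1, 1.1, 5.4]
    - [-6, 0, -3.4, -0.5, -4.3, 0.6, 5.4]
    - [0, 0, 0, 0, 0, 0, 5.4]
    - [0, 0, 0, 0, 0, 0, 5.4]

```text
time: 29.4
position: [0.5155, 0.061, 0.2498]
tool_rot: [0.019, 2.1, -0.005]
ft_force: [0.2, 0.7, -2.7]
grip_width: 0.689
```

```bash
python3 - <<'E'
from h import *
s=get_state();print(s["grip_width"],np.abs(s["qd"]).max(),s["position"],s["joint_positions"].round(2))
T=tool(np.array([1,-.0143,0]),30)
p,r=plan([.4901,-.1113,.23],T,jaw=5.4,n=5)
E
```

```text
0.6888477658952082 0.011192330484791653 [0.51553845 0.06104789 0.24982176] [ 0.38  0.56 -0.75  1.29  0.18  1.93 -0.38]
[0.0, -0.1, -0.0, 0.56, -3.46, -0.2, 5.4]
[0.0, -0.1, -0.1, 0.56, -3.46, -0.2, 5.4]
[0.0, -0.0, -0.0, 0.56, -3.45, -0.2, 5.4]
[0.0, -0.1, -0.1, 0.57, -3.45, -0.2, 5.4]
[0.0, -0.0, -0.0, 0.57, -3.46, -0.2, 5.4]
end [ 0.49009685 -0.11132844  0.22996633] 5 rows
```

>>> jog_arm:
  targets:
    - [0, 0, 0, 0.6, -3.5, -0.2, 5.4]
    - [0, 0, 0, 0.6, -3.5, -0.2, 5.4]
    - [0, 0, 0, 0.6, -3.5, -0.2, 5.4]
    - [0, 0, 0, 0.6, -3.4, -0.2, 5.4]
    - [0, 0, 0, 0.6, -3.4, -0.2, 5.4]
    - [0, 0, 0, 0, 0, 0, 5.4]
    - [0, 0, 0, 0, 0, 0, 5.4]
    - [0, 0, 0, 0, 0, 0, 5.4]

```text
time: 30.4
position: [0.4898, -0.1102, 0.2297]
tool_rot: [0.016, 2.097, -0.003]
ft_force: [0.5, -0.4, -3.4]
grip_width: 0.687
```

```bash
python3 - <<'E'
from h import *
s=get_state();print(s["grip_width"],np.abs(s["qd"]).max(),s["position"],s["joint_positions"].round(2))
cam=wristcam();im,d=get_image("wrist");W=cloud("",d,cam);cv2.imwrite("pics/w14.png",im[:,:,::-1]);np.savez("w14.npz",im=im,d=d,T=cam["world_from_camera"])
print([(u,W[180,u].round(4).tolist()) for u in range(275,318,8)])
im,d=get_image("top");cv2.imwrite("pics/t14.png",cv2.resize(im[150:260,300:500],None,fx=4,fy=4)[:,:,::-1]);np.savez("t14.npz",im=im,d=d)
im,d=get_image("scene");cv2.imwrite("pics/s14.png",cv2.resize(im[130:310,180:380],None,fx=4,fy=3.3)[:,:,::-1])
T=tool(np.array([1,-.0143,0]),30)
p,r=plan([.4901,-.1113,.23],T,jaw=5.4)
E
```

```text
0.6867054318021916 0.0066995119216815245 [ 0.48983345 -0.11023862  0.22966116] [ 0.62  0.51 -0.7   1.38  0.27  1.9  -0.1 ]
[(275, [0.485, -0.0666, 0.2615]), (283, [0.4891, -0.0665, 0.2602]), (291, [0.4951, -0.0657, 0.2617]), (299, [0.4999, -0.0653, 0.2618]), (307, [0.504, -0.0651, 0.2612]), (315, [0.5081, -0.0648, 0.2606])]
[0.1, -0.2, -0.2, -0.04, -0.02, 0.01, 5.4]
end [ 0.49008391 -0.11127495  0.22996749] 1 rows
```

View pics/w14.png

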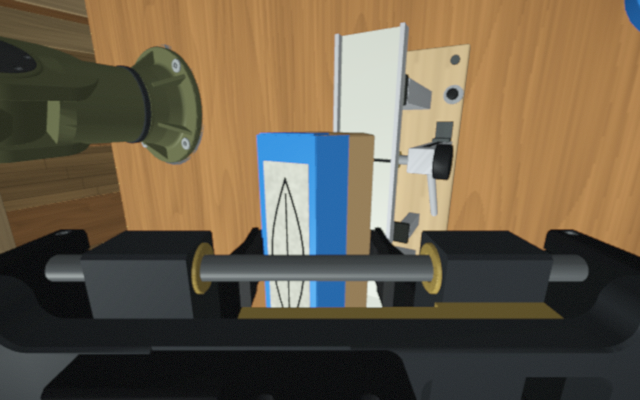

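View pics/t14.png

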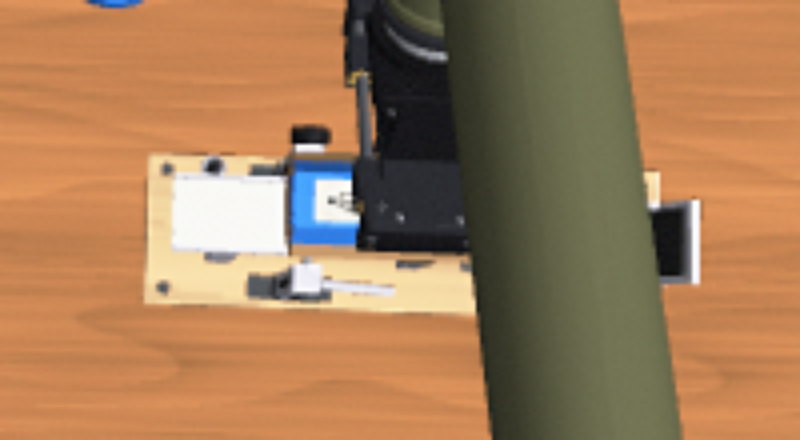

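View pics/s14.png

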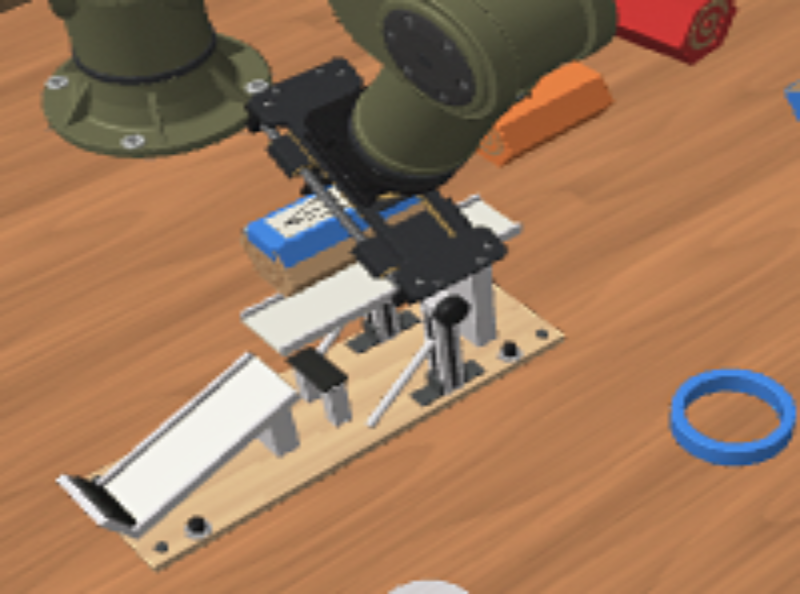

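```bash
python3 - <<'E'
from h import *
z=np.load("w14.npz");im=z["im"];cam={"intrinsics":camera_info("wrist")["intrinsics"],"world_from_camera":z["T"]}
g=cv2.cvtColor(im,cv2.COLOR_RGB2HSV)
for v in (50,80,110): print(v,[(u,int(g[v,u,1]),int(g[v,u,2])) for u in list(range(329,345,1))],"|",[(u,int(g[v,u,1]),int(g[v,u,2])) for u in range(392,412)])
print([(v,int(g[v,380,2])) for v in range(152,168)],[(v,g[v,300].tolist()) for v in range(128,140)])
print("L/R edges of top flat",[(u,g[160,u].tolist()) for u in range(254,264)],[(u,int(g[160,u,2])) for u in range(308,324,1)])
E
```

```text
50 [(329, 140, 179), (330, 142, 176), (331, 142, 174), (332, 141, 175), (333, 119, 176), (334, 42, 184), (335, 8, 202), (336, 12, 208), (337, 12, 199), (338, 12, 167), (339, 12, 129), (340, 13, 122), (341, 10, 148), (342, 11, 192), (343, 12, 217), (344, 12, 221)] | [(392, 12, 220), (393, 12, 220), (394, 12, 220), (395, 13, 220), (396, 12, 220), (397, 11, 218), (398, 6, 214), (399, 9, 208), (400, 10, 209), (401, 11, 208), (402, 11, 193), (403, 12, 147), (404, 13, 120), (405, 6, 120), (406, 26, 129), (407, 84, 151), (408, 119, 163), (409, 124, 158), (410, 119, 157), (411, 112, 161)]
80 [(329, 139, 172), (330, 140, 173), (331, 142, 178), (332, 134, 181), (333, 84, 185), (334, 21, 195), (335, 6, 207), (336, 11, 212), (337, 10, 196), (338, 12, 147), (339, 13, 120), (340, 9, 139), (341, 10, 183), (342, 11, 217), (343, 11, 223), (344, 11, 222)] | [(392, 11, 223), (393, 11, 222), (394, 13, 223), (395, 10, 221), (396, 8, 217), (397, 7, 211), (398, 10, 211), (399, 10, 210), (400, 12, 195), (401, 12, 146), (402, 13, 121), (403, 11, 121), (404, 9, 112), (405, 13, 77), (406, 28, 45), (407, 20, 52
[... 877 characters left out ...]
138, 175]), (130, [16, 138, 175]), (131, [15, 132, 159]), (132, [142, 36, 107]), (133, [106, 177, 174]), (134, [104, 195, 215]), (135, [104, 192, 220]), (136, [104, 189, 224]), (137, [104, 189, 227]), (138, [104, 189, 227]), (139, [104, 188, 227])]
L/R edges of top flat [(254, [16, 138, 174]), (255, [16, 141, 174]), (256, [14, 121, 175]), (257, [156, 40, 158]), (258, [109, 126, 207]), (259, [104, 184, 225]), (260, [103, 189, 227]), (261, [104, 188, 227]), (262, [104, 177, 226]), (263, [105, 142, 221])] [(308, 229), (309, 230), (310, 229), (311, 229), (312, 229), (313, 229), (314, 221), (315, 200), (316, 191), (317, 177), (318, 170), (319, 172), (320, 172), (321, 172), (322, 172), (323, 172)]
```

```bash
python3 - <<'E'
from h import *
z=np.load("w14.npz");cam={"intrinsics":camera_info("wrist")["intrinsics"],"world_from_camera":z["T"]}
L=ray("",[(333.7,50),(333,80),(332.5,110)],.156,cam);Rr=ray("",[(402.7,50),(400.7,80),(398.6,110)],.156,cam)
print(L,Rr,(L+Rr)/2)
# interpolate both to same y
a=np.polyfit(L[:,1],L[:,0],1);b=np.polyfit(Rr[:,1],Rr[:,0],1);print("mid line",(a+b)/2,"width",b-a, np.polyval((a+b)/2,[.0,-.066,-.111]))
print("pivot line",ray("",[(380,160)],.149,cam))
zt=.2612
print("far end",ray("",[(300,132.7)],zt,cam),"L",ray("",[(257.3,160),(0,0)],zt,cam)[0],"R",ray("",[(315.5,160)],zt,cam))
E
```

```text
[[ 0.46457851  0.01705294  0.156     ]
 [ 0.46410189 -0.00467221  0.156     ]
 [ 0.46378407 -0.02754974  0.156     ]] [[ 0.51813908  0.01029518  0.156     ]
 [ 0.51801879 -0.00906424  0.156     ]
 [ 0.51781966 -0.0294131   0.156     ]] [[ 0.49135879  0.01367406  0.156     ]
 [ 0.49106034 -0.00686822  0.156     ]
 [ 0.49080187 -0.02848142  0.156     ]]
mid line [0.01291777 0.49115646] width [-0.00971784  0.05382351] [0.49115646 0.49030389 0.48972259]
pivot line [[ 0.50344252 -0.06717968  0.149     ]]
far end [[ 0.50068174 -0.04314652  0.2612    ]] L [ 0.47369254 -0.05706078  0.2612    ] R [[ 0.50884744 -0.05532668  0.2612    ]]
```

Wrist view and top view agree. The tray centre line is x = 0.4897 at y = -0.111 (width 53.8 mm, given 53), and the pivot line is at y = -0.067. The blank's middle is 41 mm past the pivot and 0.9 mm off the centre line. I'll correct by 3 mm along and 0.9 mm across, and descend 48 of the 52 mm.

>>> jog_arm:
  targets:
    - [0, 0, 0, 1, -0.3, 0.5, 5.4]
    - [0, 0, 0, 1.2, 0, 0.6, 5.4]
    - [0, 0, 0, 1, 0, 0.6, 5.4]
    - [0, 0, 0, 0.7, 0, 0.4, 5.4]
    - [0, 0, 0, 0.3, 0, 0.2, 5.4]
    - [0, 0, 0, 0, 0, 0, 5.4]
    - [0, 0, 0, 0, 0, 0, 5.4]

```text
time: 31.42
position: [0.4886, -0.1149, 0.1821]
tool_rot: [0.018, 2.097, -0.006]
ft_force: [-0.1, -0.3, -2.5]
grip_width: 0.684
```

```bash
python3 - <<'E'
from h import *
s=get_state();print(s["grip_width"],np.abs(s["qd"]).max(),s["position"],s["joint_positions"].round(2))
cam=wristcam();im,d=get_image("wrist");W=cloud("",d,cam);cv2.imwrite("pics/w15.png",im[:,:,::-1])
q=[W[v,u] for u in range(275,312,3) for v in range(150,220,5)];print(np.median(q,0))
q=[W[v,u] for u in range(350,385,3) for v in range(60,120,5)];print(np.median(q,0))
zt=np.median([W[v,u][2] for u in range(275,312,3) for v in range(150,220,5)])
print("L/R",ray("",[(257.3,160),(315.5,160),(300,132.7)],zt,cam))
im,d=get_image("scene");cv2.imwrite("pics/s15.png",cv2.resize(im[130:310,180:380],None,fx=4,fy=3.3)[:,:,::-1])
E
```

```text
0.6844097659109682 0.0021340939476250705 [ 0.48856976 -0.11492797  0.18212411] [ 0.62  0.54 -0.69  1.44  0.29  1.81 -0.1 ]
[ 0.49495757 -0.07155492  0.2136658 ]
[ 0.50721108 -0.02299431  0.14877518]
L/R [[ 0.47263277 -0.06165126  0.2136658 ]
 [ 0.5077606  -0.06001593  0.2136658 ]
 [ 0.49964592 -0.04782038  0.2136658 ]]
```

View pics/w15.png

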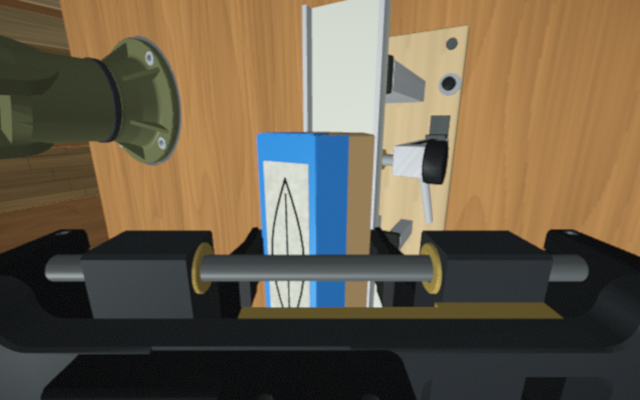

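View pics/s15.png

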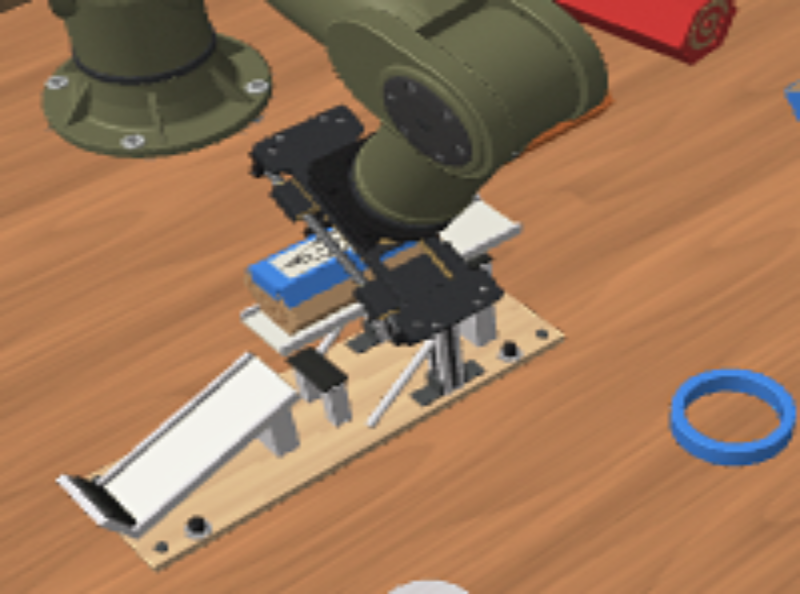

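Laterally within 1 mm, with the middle 46 mm past the pivot line. The top is at 0.2137 and needs 0.209, so 4.7 mm to go.

>>> jog_arm:
  targets:
    - [0, 0, 0, 0.2, 0, 0.1, 5.4]
    - [0, 0, 0, 0.1, 0, 0.1, 5.4]
    - [0, 0, 0, 0, 0, 0, 5.4]
    - [0, 0, 0, 0, 0, 0, 5.4]
    - [0, 0, 0, 0, 0, 0, 5.4]

```text
time: 32.15
position: [0.4885, -0.115, 0.1782]
tool_rot: [0.018, 2.098, -0.006]
ft_force: [-0.7, 0.1, -2.9]
grip_width: 0.687
```

```bash
python3 - <<'E'
from h import *
s=get_state();print(s["ft_force"],s["position"])
cam=wristcam();im,d=get_image("wrist");W=cloud("",d,cam)
q=[W[v,u] for u in range(275,312,3) for v in range(150,220,5)];print(np.median(q,0))
q=[W[v,u] for u in range(350,375,3) for v in range(60,120,5)];print(np.median(q,0))
E
```

```text
[-0.73145856  0.13847935 -2.93980648] [ 0.48853074 -0.11495425  0.17818158]
[ 0.49496272 -0.07134577  0.20975851]
[ 0.5053502  -0.02302298  0.14871247]
```

>>> jog_arm:
  targets:
    - [0, 0, 0, 0.1, 0, 0.1, 5.4]
    - [0, 0, 0, 0, 0, 0, 5.4]
    - [0, 0, 0, 0, 0, 0, 5.4]

```text
time: 32.58
position: [0.4887, -0.1152, 0.1775]
tool_rot: [0.018, 2.098, -0.007]
ft_force: [-0.5, -1.4, 4.2]
grip_width: 0.69
```

Touching the tray with a net push of about 7 N. Now open fully, then draw back along the tool axis.

>>> jog_arm:
  targets:
    - [0, 0, 0, 0, 0, 0, 8.7]
    - [0, 0, 0, 0, 0, 0, 8.7]
    - [0, 0, 0, -0.5, 0, 0, 8.7]
    - [0, 0, 0, -2, 0, 0, 8.7]
    - [0, 0, 0, -4, 0, 0, 8.7]
    - [0, 0, 0, -5, 0, 0, 8.7]

```text
time: 33.33
position: [0.5468, -0.1164, 0.277]
tool_rot: [0.019, 2.099, -0.006]
ft_force: [1.3, 0.1, 0.1]
grip_width: 0.996
```

```bash
python3 - <<'E'
from h import *
im,d=get_image("scene");cv2.imwrite("pics/s16.png",cv2.resize(im[130:310,180:380],None,fx=4,fy=3.3)[:,:,::-1])
E
```

```text
(no output)
```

View pics/s16.png

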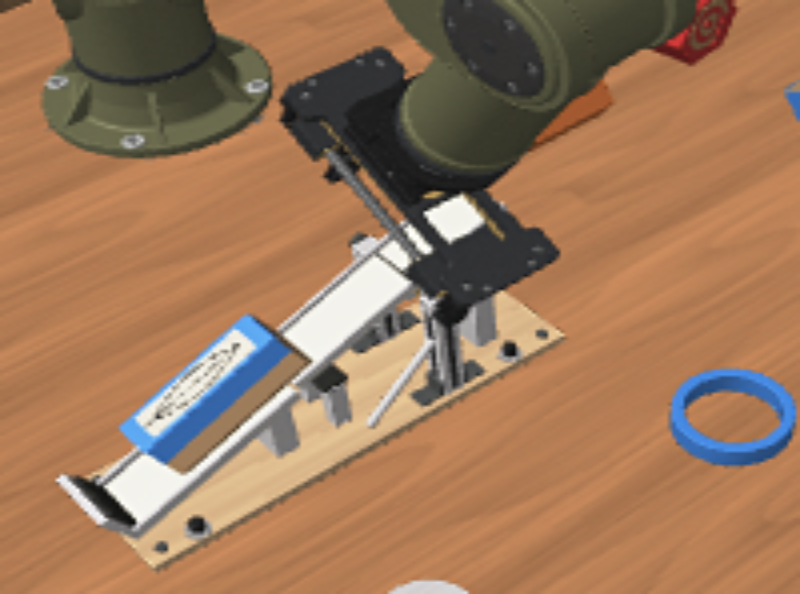

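The tray has tipped and the blank is sliding down the trough tape up, at crop (210,390). The gripper is clear. I'll wait while drawing back further.

>>> jog_arm:
  targets:
    - [0, 0, 0, -2, 0, 0, 8.7]
    - [0, 0, 0, -3, 4, 0, 8.7]
    - [0, 0, 0, 0, 5, 0, 8.7]
    - [0, 0, 0, 0, 5, 0, 8.7]
    - [0, 0, 0, 0, 0, 0, 8.7]
    - [0, 0, 0, 0, 0, 0, 8.7]
    - [0, 0, 0, 0, 0, 0, 8.7]
    - [0, 0, 0, 0, 0, 0, 8.7]
    - [0, 0, 0, 0, 0, 0, 8.7]
    - [0, 0, 0, 0, 0, 0, 8.7]

```text
time: 34.62
position: [0.5616, -0.0001, 0.2926]
tool_rot: [0.018, 2.115, -0.007]
ft_force: [-0.0, 0.5, -0.2]
grip_width: 1.001
```

>>> jog_arm:
  targets:
    - [0, 0, 0, 0, 0, 0, 8.7]
    - [0, 0, 0, 0, 0, 0, 8.7]
    - [0, 0, 0, 0, 0, 0, 8.7]
    - [0, 0, 0, 0, 0, 0, 8.7]
    - [0, 0, 0, 0, 0, 0, 8.7]
    - [0, 0, 0, 0, 0, 0, 8.7]
    - [0, 0, 0, 0, 0, 0, 8.7]
    - [0, 0, 0, 0, 0, 0, 8.7]
    - [0, 0, 0, 0, 0, 0, 8.7]
    - [0, 0, 0, 0, 0, 0, 8.7]

```text
time: 35.88
position: [0.5615, 0.0002, 0.2926]
tool_rot: [0.018, 2.115, -0.007]
ft_force: [0.8, 0.0, -0.5]
grip_width: 1.001
```

```bash
python3 - <<'E'
from h import *
im,d=get_image("scene");cv2.imwrite("pics/s17.png",cv2.resize(im[130:310,180:380],None,fx=4,fy=3.3)[:,:,::-1])
im,d=get_image("top");cv2.imwrite("pics/t17.png",cv2.resize(im[150:260,300:500],None,fx=4,fy=4)[:,:,::-1])
P=cloud("top",d)
print([(u,P[204,u].round(3).tolist()) for u in range(345,480,6)])
print(get_state()["ft_force"],get_state()["time"])
E
```

```text
[(345, [0.488, 0.023, 0.149]), (351, [0.489, 0.006, 0.146]), (357, [0.488, -0.01, 0.152]), (363, [0.445, 0.013, 0.653]), (369, [0.444, 0.004, 0.663]), (375, [0.444, -0.006, 0.67]), (381, [0.444, -0.015, 0.675]), (387, [0.444, -0.026, 0.674]), (393, [0.444, -0.036, 0.674]), (399, [0.445, -0.047, 0.668]), (405, [0.446, -0.059, 0.656]), (411, [0.492, -0.159, 0.151]), (417, [0.493, -0.177, 0.147]), (423, [0.499, -0.206, 0.084]), (429, [0.498, -0.221, 0.096]), (435, [0.496, -0.232, 0.122]), (441, [0.496, -0.247, 0.129]), (447, [0.496, -0.264, 0.128]), (453, [0.498, -0.284, 0.115]), (459, [0.499, -0.303, 0.107]), (465, [0.501, -0.324, 0.095]), (471, [0.501, -0.343, 0.09]), (477, [0.51, -0.386, 0.007])]
[-0.04870401  0.33327667 -1.00128921] 35.975
```

View pics/s17.png

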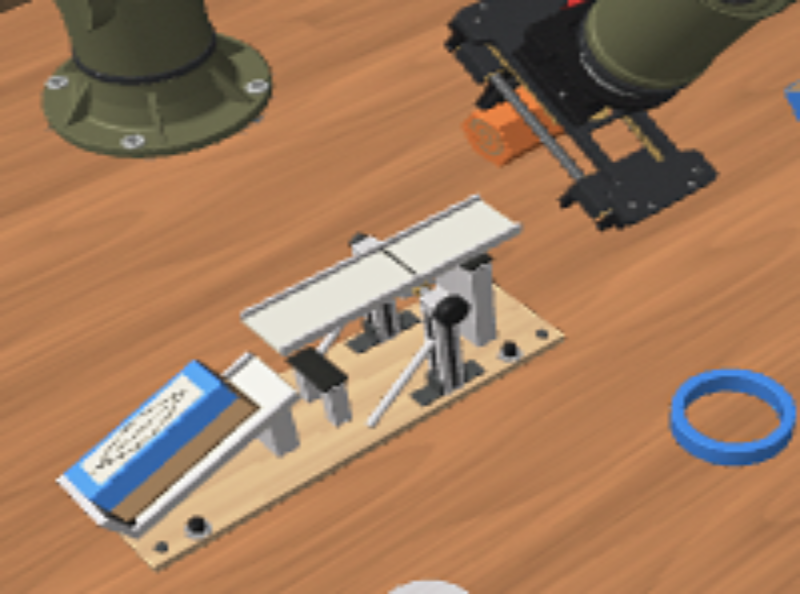

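View pics/t17.png

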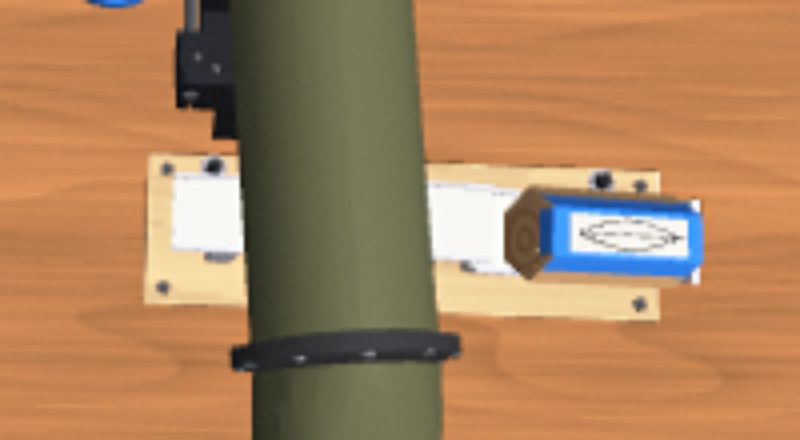

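The blank is against the end stop with its taped face up (scene crop 150,430). The tray is level again at z ≈ 0.149 at both ends, and the arm is clear. Handing in.

```bash
python3 -c "
from bench import close_job;print(close_job())"
```

```text
the job is handed in; nothing more can be done
None
```

The blank is in the trough against the end stop with its taped face on top, and I handed the job in at about 36 s of the 51 s allowed. `close_job` gives no verdict.

**What I did**
- I picked the smaller of the two beech bars and turned it 120° in two 60° grip-and-swing steps.
- I set it on the tray with its middle about 46 mm past the pivot line and within about 1 mm of the centre line.
- Once released, it tipped the tray and slid down the trough.

**Last checks**
- **Blank:** the final pictures show it at the stop, centred between the lips, tape up.
- **Tray:** it reads level, with the floor at about 0.149 m at both ends.
- **Bystanders:** I never moved near the walnut blank, tape roll or tin, but I did not re-measure their positions at the end.

**What went wrong or disagreed**
- **Fingertips:** the wrist camera's depth image showed them about 25 mm shorter than the stated 19 mm ahead of the TCP. My first close missed the bar and I went in deeper.
- **Joint 2 limit:** on the first carry, leaning the wrist towards the base ran joint 2 to its limit. It read -0.3005 against -0.30, so this could count as passing the range. I took the blank back to the bench, regripped it from the other side and carried on.
- **Bench set-down:** that extra set-down pressed at about 11 N, more than I meant to.

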